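# Fit the washed plunger to the hand lozenge press

## Robot

A 7-joint arm with a two-finger parallel gripper is mounted at the origin on a cart in front of the work surface, level with it; the furniture and walls round the work are solid. World frame = base frame: x ahead of the robot, y to its left, z up, the work surface at z = 0. Lengths are in m, angles in rad, forces in N, time in s.
With the tool pointing down it reaches from about 0.425 to 0.875 m from the base axis. Payload 4.7 kg.
Tool frame: the origin (TCP) lies at the very end of the fingers, on their centre line; the grasp point (between the pads) lies 19 mm behind it (grip_point_offset is the distance from the TCP to the grasp point, in m); x points along the fingers, z is the direction in which the jaws open and shut, and the axes are right-handed (so a half turn about x gives the same grasp; the last joint's range is limited). The gripper opens to 87 mm and grips with 3 to 60 N. Pads are 19 mm wide; open, the fingers measure 117 mm over their backs; the gripper's body (75 mm by 190 mm) begins 51 mm behind the grasp point.
Start: joints at [1.285, 0.321, -0.07, 1.45, 0.023, 1.371, -0.057], TCP at [0.192, -0.621, 0.223] pointing down, gripper open.
Joint ranges: [-2.86, 2.86], [-0.3, 2.09], [-1.38, 1.24], [0.06, 2.45], [-1.56, 4.7], [0.09, 2.05], [-2.69, 2.69]. Speed limits (rad/s): [2.57, 2.57, 3.14, 3.14, 3.14, 3.14, 3.14].

## Interface

Orientations are given as a rotation vector (axis times angle).
In Python, from bench import get_state, get_image, calibration, close_job, grip_point_offset gives the robot as it stands.
- The arm moves only by the tool play_rows, never from a script. Its argument "targets" is a list of rows, each an object with "claw": the closure, from 0 (fully open) to 1 (shut); "linear": the shift along the tool's x, y, z as a fraction of full scale, a list of three; "rotation": the turn, a rotation vector about the tool's x, y, z as a fraction of full scale, a list of three. In form: [{"claw": claw, "linear": [x, y, z], "rotation": [wx, wy, wz]}, ...]. A call has 1 to 10 rows; each row shifts and turns the pose as measured when the row begins, along the tool's axes as they then stand; what a row does not reach is not made up. Full scale, the value 1, is 2.5 cm for a shift and 90 degrees for a turn. A row lasts 1/12 s, in which the tool goes at most 41.7 mm and 7.16 degrees, less where a joint would pass 70% of its speed; a pose out of reach is approached as far as the arm can. A call with a number of a shift or a turn outside -1 to 1 is refused whole. A call with a gripper value outside its range is refused whole. The fingers move at their own pace and stop on an object; "newtons" is the grip in N (left out, the last holds). Time passes only in rows, so rows that do not move let the fingers close. It gives the time, the measured TCP pose, the force and the opening at its end, in the units of the state.
- get_state(): the state, without advancing time (a new reading comes with each control period).
- get_image(name): name is "side" or "top" or "wrist"; returns the picture (420x560x3 uint8, blue, green, red); there is no depth.
- calibration(name): a dict with "fx", "fy", "cx", "cy" (pixels), "rvec" (rotation vector, rad) and "tvec" (3), from world to camera coordinates, as OpenCV has them; the wrist camera has in their place "hand_eye" (4x4, takes a point from camera to tool coordinates, whose origin is the TCP and whose axes are the tool frame's). Camera axes: x right, y down, z forward; pixel columns grow to the right and rows downward; lengths in m; the calibration is good to about 2 mm. The wrist camera is an equidistant fisheye: a pixel r from the principal point sees the ray r / f radians off the axis. A picture is of the moment at which its call begins: read the wrist's pose just before it. calibration takes no time and is no camera call.
- close_job(): hands the job in, once; it reports no verdict.
The state is a dict: "time": time; "joint_positions": joint angles; "qd": joint speeds; "joint_torque": joint torques, N m; "position": TCP position; "tool_rot": TCP orientation; "ft_force": force on the tool from outside, world axes, zero at the start; "torque": the same for the moment, N m; "grip_width": opening from 0.0 (shut) to 1.0 (fully open).
Only numpy, scipy, OpenCV 4.12 (cv2) and the standard library are available. Lean on these libraries where they do the work, as an engineer would, in place of code of your own. Each camera call takes 0.05 s, during which the arm holds its last target. There are 200 camera calls.

## Task

Fit the plunger back into the hand lozenge press. It lies on the counter, where its knob cannot be got at from the end: pick it up, park it on the sloping wooden rest (shaft in the groove, foot down against the stop, knob up) and let go, then take it by the knob, turn it so that its two flats match the guide hole, and lower it through the press bridge until the collar sits flat on the bridge, then let go. Never let it drop, and leave the mortar, the tincture bottle and the brass weight where they stand.

Things in the scene. Friction and masses are not known exactly. Their poses are not given: they have to be found in the camera images.
- plunger: Press plunger, 152 mm long, about 0.3 kg, a flat-sided steel shaft with a collar and a dark wooden knob. Origin: centre of the foot's end face; z runs from the foot along the axis to the knob; the two flats face +y and -y. At the start it lies on the counter on one flat and on the collar's rim, flats up and down, the knob end raised by 6 degrees.
- plunger_shaft (a point): On the plunger's axis 65 mm from the foot, about at its centre of mass. The steel shaft runs from the foot to 105 mm: 24 mm round milled to two flats 14 mm apart (24 mm wide along the plunger's x, 14 mm thick along its y), the last 2 mm at the foot bevelled.
- plunger_knob (a point): Middle of the knob, on the plunger's axis 134 mm from the foot. From the foot: collar of 38 mm diameter at 105 to 111 mm, neck of 20 mm diameter to 116 mm, knob of 34 mm diameter to 152 mm, straight-sided from 120 to 144 mm.
- rest: Fixed wooden rest on a 104 x 70 mm base plate; origin on the underside. Its groove rises along the rest's +x at 45 degrees: flat floor, 28 mm wide between two cheeks 8 mm high with bevelled inner edges, along the lowest 40 mm only. The shaft lies in it on one flat and slides down to the stop by itself.
- rest_seat (a point): Lower end of the groove's floor, on its middle line, at the foot of the stop, 18 mm above the counter. The stop's face is square to the floor and 12 mm high. When the plunger is parked its foot is on the stop and its origin lies 7 mm from this point, square to the floor.
- rest_rib (a point): Middle of the rib that carries the shaft above the cheeks, 55 mm up the slope from rest_seat. The rib is 16 mm wide, level with the groove's floor, and runs from 40 to 70 mm up the slope; beside it there is free space for fingers, and beyond it the parked plunger sticks out free.
- press: Fixed dark steel hand press; origin at the centre of the underside, z up. Base 100 x 156 mm, two columns, a bridge along the press's y (34 mm wide, 152 mm long, 24 mm thick, with a hub of 52 mm diameter; nuts 6 mm high over the columns at y = -54 and +54 mm). A die under the bridge has a well of 22 x 32 mm in which the foot hangs free.
- guide_hole (a point): Centre of the guide hole at the bridge's top face, 132 mm above the counter. It goes down through the hub: 27 mm round with two flats 17 mm apart (27 mm along the press's y, 17 mm along its x), 1.5 mm of play on each side, 3 mm lead-in bevel. Either half turn of the plunger fits. Home: collar on the bridge, plunger's origin 105 mm below this point.
- mortar: Bystander: small bronze mortar, 56 mm wide, 55 mm high; origin underside.
- tincture_bottle: Bystander: small dark bottle, 28 mm wide, 69 mm high; origin underside.
- weight_50g: Bystander: brass weight, 23 mm wide, 30 mm high; origin underside.
Mind the look-alikes: they are no part of the job. There is more than one size of the plunger; the job needs the smaller. Several things look just like the rest: the one meant starts farthest to the robot's left.

How it is judged:
By the outcome, as a careful person would: the job done as asked, in the order asked, and still so for the second after the job is handed in, with the robot touching nothing.
It also fails if it takes over 67 s, if anything falls off the work surface, if the arm or the gripper's body presses on something with over 40 N, if the wrist force passes 120 N, or if a joint passes its speed limit or range.

## Working session

There is one attempt and no reset: what is moved stays moved. The work goes in short steps, Python scripts to look and compute and a tool call to move; the robot and the scene stay as the last step left them, time stands still between calls to the robot, and variables do not carry over. Pictures are saved under pics/ and viewed, about 8 in all and at most 12, crops included, and the job is handed in when it is done.

Besides the shell and the picture viewer there is one more tool, called after "Emit:" by a JSON object that holds its "method" and its "body", one argument or row to a line. play_rows: Moves the arm, as the interface text tells. Shift numbers are shares of 2.5 cm and turn numbers shares of 90 degrees, none past 1 either way. Its arguments: {"type":"object","properties":{"targets":{"type":"array"},"newtons":{"type":"number"}},"required":["targets"]}

```bash
ls; mkdir -p pics; cat > h.py <<'E'
import numpy as np, cv2
from scipy.spatial.transform import Rotation as R
from bench import get_state, get_image, calibration, close_job, grip_point_offset
def cam(n):
    c=calibration(n);K=np.array([[c['fx'],0,c['cx']],[0,c['fy'],c['cy']],[0,0,1.]])
    return K,np.array(c['rvec'],float),np.array(c['tvec'],float)
def proj(n,P):
    K,r,t=cam(n);return cv2.projectPoints(np.atleast_2d(np.array(P,float)),r,t,K,None)[0][:,0]
def onplane(n,px,z):
    K,r,t=cam(n);M=R.from_rotvec(r).as_matrix()
    d=M.T@np.linalg.inv(K)@np.array([px[0],px[1],1.]);o=-M.T@t
    return o+d*(z-o[2])/d[2]
def tri(a,pa,b,pb):
    A=[]
    for n,p in((a,pa),(b,pb)):
        K,r,t=cam(n);P=K@np.c_[R.from_rotvec(r).as_matrix(),t];A+=[p[0]*P[2]-P[0],p[1]*P[2]-P[1]]
    v=np.linalg.svd(np.array(A))[2][-1];return v[:3]/v[3]
E
python3 - <<'E'
from h import *
s=get_state();print(s,grip_point_offset)
for n in('side','top'):
    cv2.imwrite(f'pics/{n}0.png',get_image(n));K,r,t=cam(n);print(n,K[0],-R.from_rotvec(r).as_matrix().T@t, R.from_rotvec(r).as_matrix()[2])
print(calibration('wrist'))
E
```

```text
pics
{'time': 0.0, 'joint_positions': array([ 1.28507121,  0.32182996, -0.07009604,  1.45168858,  0.02262328,
        1.37080439, -0.05687725]), 'qd': array([ 0.00116679,  0.00068563, -0.0014558 , -0.00070818,  0.00019127,
       -0.00075392, -0.00018282]), 'joint_torque': array([ 7.62102663e-04, -4.91290712e+01, -4.03326424e-01, -3.12525952e+01,
       -6.39219303e-02,  4.37965686e-02,  1.68632951e-04]), 'position': array([ 0.1917635 , -0.6204789 ,  0.22145028]), 'tool_rot': array([ 0.98661201,  1.33795035, -0.98485896]), 'ft_force': array([ 0.01383521, -0.3418818 ,  0.4520964 ]), 'torque': array([-0.03275375, -0.02032807,  0.00457971]), 'grip_width': 0.9992387212065283} 0.0187
side [467.05529476   0.         283.2503044 ] [0.28311306 1.04238296 0.62719895] [ 0.20981511 -0.87868275 -0.42882893]
top [423.43538512   0.         276.37813448] [ 0.41702935 -0.04974749  1.4050276 ] [ 0.10664323  0.00369343 -0.99429049]
{'fx': 325.19226210127806, 'fy': 325.19226210127806, 'cx': 280.87739408683456, 'cy': 210.85367291993995, 'hand_eye': array([[ 7.87564265e-05, -2.40266351e-01,  9.70706997e-01,
        -1.60331378e-01],
       [-1.58029366e-04, -9.70706991e-01, -2.40266337e-01,
         6.51962699e-02],
       [ 9.99999984e-01, -1.34477693e-04, -1.14418553e-04,
        -4.45607423e-04],
       [ 0.00000000e+00,  0.00000000e+00,  0.00000000e+00,
         1.00000000e+00]])}
```

View pics/top0.png

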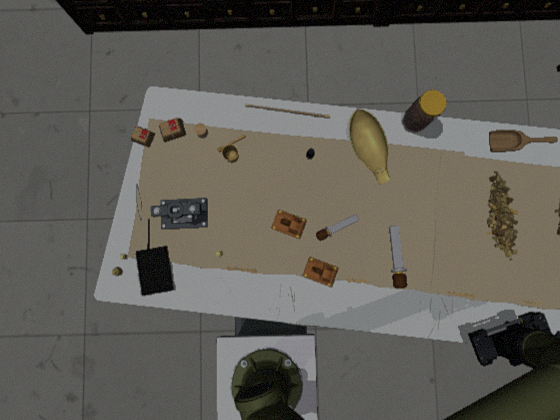

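View pics/side0.png

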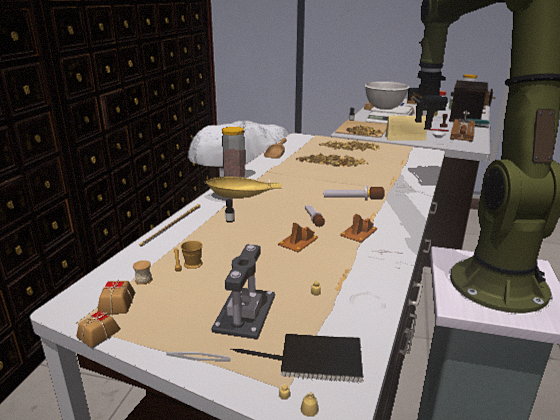

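```bash
python3 - <<'E'
from h import *
t=cv2.imread('pics/top0.png');s=cv2.imread('pics/side0.png')
a=cv2.resize(t[195:255,265:365],None,fx=8,fy=8,interpolation=cv2.INTER_CUBIC)
cv2.imwrite('pics/a.png',a)
b=cv2.resize(t[190:240,145:215],(420,300),interpolation=cv2.INTER_CUBIC)
c=cv2.resize(s[200:255,270:345],(375,275),interpolation=cv2.INTER_CUBIC)
d=cv2.resize(s[235:345,200:285],(380,490),interpolation=cv2.INTER_CUBIC)
im=np.zeros((580,800,3),np.uint8);im[:300,:420]=b;im[300:575,:375]=c;im[:490,420:]=d
cv2.imwrite('pics/b.png',np.clip(im*1.6,0,255).astype(np.uint8))
E
```

```text
(no output)
```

View pics/a.png

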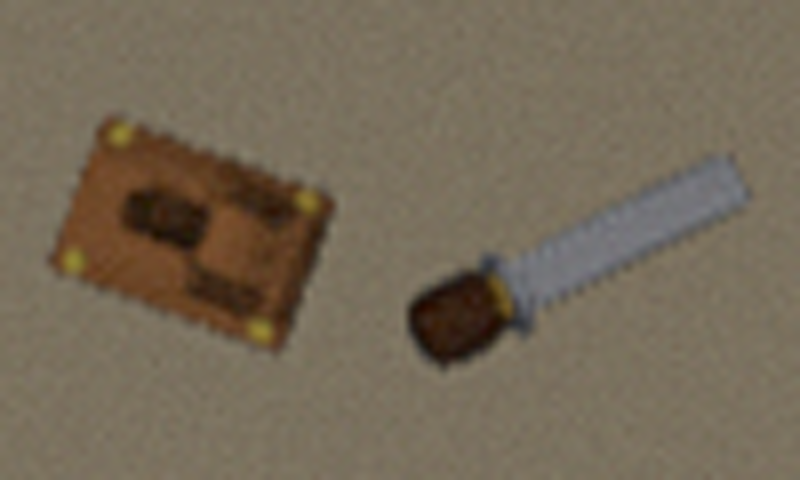

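View pics/b.png

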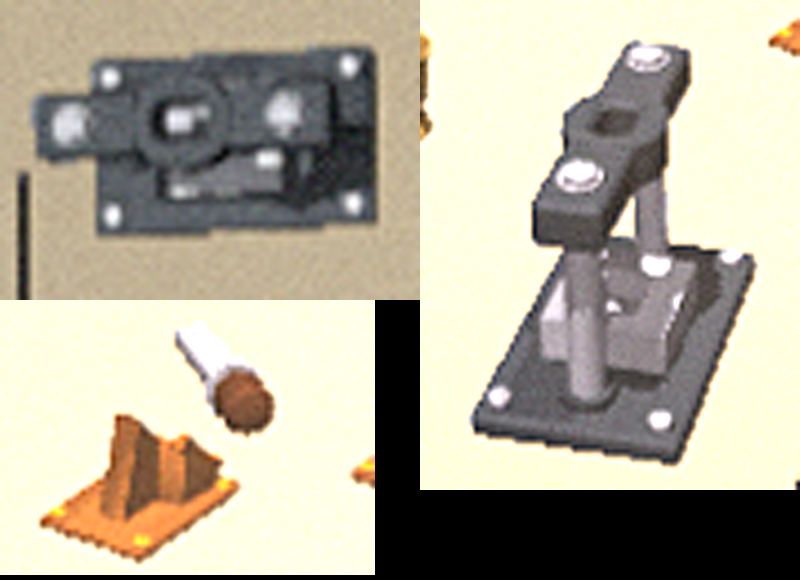

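```bash
cat > m.py <<'E'
from h import *
a=lambda u,v:((u+.5)/8-.5+265,(v+.5)/8-.5+195)
b=lambda u,v:((u+.5)/6-.5+145,(v+.5)/6-.5+190)
d=lambda u,v:((u-420+.5)/(380/85)-.5+200,(v+.5)/(490/110)-.5+235)
f=onplane('top',a(737,178),.010);n=onplane('top',a(458,317),.021);c=onplane('top',a(508,294),.018)
print('foot',f,'knob',n,'collar',c,np.linalg.norm(n-f),np.linalg.norm(c-f),'yaw',np.degrees(np.arctan2(*(n-f)[[1,0]])))
P=np.array([onplane('top',a(*p),.008) for p in((108,118),(335,200),(280,350),(52,262))])
print('rest c',P.mean(0),[np.linalg.norm(P[i]-P[(i+1)%4]) for i in range(4)])
u=P[0]+P[3]-P[1]-P[2];print('rest yaw',np.degrees(np.arctan2(u[1],u[0])))
r=onplane('top',a(165,218),.06);print('rib',r)
# press
N=[onplane('top',b(*p),.138) for p in((70,124),(284,108))]
print('nuts',N,np.linalg.norm(N[0]-N[1]),'mid',(N[0]+N[1])/2);w=N[0]-N[1];print('yaw y',np.degrees(np.arctan2(w[1],w[0])))
print('hole top',onplane('top',b(180,121),.132))
print('tri nuts',tri('top',b(70,124),'side',d(580,172)),tri('top',b(284,108),'side',d(648,57)),)
print('hub tri',tri('top',b(180,121),'side',d(612,118)))
B=np.array([onplane('top',b(*p),.012) for p in((95,65),(376,47),(376,218),(98,234))]);print('base',B.mean(0),[np.linalg.norm(B[i]-B[(i+1)%4]) for i in range(4)])
print('knob tri',tri('top',a(440,322),'side',(270+48.6,200+20.4)))
M=R.from_rotvec(get_state()['tool_rot']).as_matrix();print(M.round(2))
E
python3 m.py
```

```text
foot [ 0.52728614 -0.30877386  0.01      ] knob [ 0.47255232 -0.19052413  0.021     ] collar [ 0.48153576 -0.21160434  0.018     ] 0.13076616301654892 0.10769871831171217 yaw 114.83782913559573
rest c [ 0.51081661 -0.084072    0.008     ] [np.float64(0.09981367704197934), np.float64(0.06601911730346786), np.float64(0.10061225738963521), np.float64(0.06404358520373496)]
rest yaw 67.97894600193906
rib [ 0.51330311 -0.07157149  0.06      ]
nuts [array([0.55269304, 0.31698093, 0.138     ]), array([0.55795604, 0.20939496, 0.138     ])] 0.10771462694650279 mid [0.55532454 0.26318794 0.138     ]
yaw y 92.80061859703481
hole top [0.55340355 0.2631576  0.132     ]
tri nuts [0.55144155 0.31733889 0.1353097 ] [0.55552587 0.20962031 0.13332279]
hub tri [0.55347939 0.26348674 0.13057913]
base [0.55452798 0.26159844 0.012     ] [np.float64(0.1558042229494287), np.float64(0.09473320229120787), np.float64(0.15300240133221957), np.float64(0.09364794725076059)]
knob tri [ 0.46950472 -0.18318372  0.02186483]
[[-0.    0.96  0.3 ]
 [ 0.    0.3  -0.96]
 [-1.   -0.   -0.  ]]
```

```bash
cat > plan.py <<'E'
from h import *
def T(x,y): # tool matrix from x axis and approx y axis
    x=np.array(x,float);x/=np.linalg.norm(x);y=np.array(y,float);y-=x*(x@y);y/=np.linalg.norm(y);return np.c_[x,y,np.cross(x,y)]
def plan(p=None,M=None):
    s=get_state();Mc=R.from_rotvec(s['tool_rot']).as_matrix()
    print('t',round(s['time'],2),'pos',s['position'].round(4),'F',s['ft_force'].round(1),'g',round(s['grip_width']*87,1),'q',s['joint_positions'].round(2))
    if p is not None: v=Mc.T@(np.array(p)-s['position'])/.025;print('shift units (cur tool axes)',v.round(3))
    if M is not None:
        w=R.from_matrix(Mc.T@M).as_rotvec()/(np.pi/2);print('turn units',w.round(4),'rows>=',np.linalg.norm(w)/.0785)
        if p is not None: print('shift units (target axes)',(M.T@(np.array(p)-s['position'])/.025).round(3))
yaw=lambda a:np.array([np.cos(np.radians(a)),np.sin(np.radians(a)),0])
E
python3 -c "
from plan import *
plan((.5,-.25,.2),T((0,0,-1),yaw(115)))"
```

```text
t 0.1 pos [ 0.1918 -0.6205  0.2215] F [-0.5  0.9 -0.3] g 86.8 q [ 1.29  0.32 -0.07  1.45  0.02  1.37 -0.06]
shift units (cur tool axes) [  0.879  16.156 -10.517]
turn units [-1.0869e+00 -9.0000e-04 -9.0000e-04] rows>= 13.845739503499034
shift units (target axes) [ 0.862  8.222 17.437]
```

Emit:
{"method": "play_rows", "body": {
  "targets": [
    {"claw":0,"linear":[0.04,0.81,-0.53],"rotation":[0,0,0]},
    {"claw":0,"linear":[0.04,0.81,-0.53],"rotation":[0,0,0]},
    {"claw":0,"linear":[0.04,0.81,-0.53],"rotation":[0,0,0]},
    {"claw":0,"linear":[0.04,0.81,-0.53],"rotation":[0,0,0]},
    {"claw":0,"linear":[0.04,0.81,-0.53],"rotation":[0,0,0]},
    {"claw":0,"linear":[0.04,0.81,-0.53],"rotation":[0,0,0]},
    {"claw":0,"linear":[0.04,0.81,-0.53],"rotation":[0,0,0]},
    {"claw":0,"linear":[0.04,0.81,-0.53],"rotation":[0,0,0]},
    {"claw":0,"linear":[0.04,0.81,-0.53],"rotation":[0,0,0]},
    {"claw":0,"linear":[0.04,0.81,-0.53],"rotation":[0,0,0]}
  ]
}}

```text
time: 0.93
position: [0.3439, -0.4297, 0.2043]
tool_rot: [0.999, 1.344, -0.998]
ft_force: [1.3, 0.1, -1.0]
grip_width: 1.001
```

Emit:
{"method": "play_rows", "body": {
  "targets": [
    {"claw":0,"linear":[0.04,0.81,-0.53],"rotation":[0,0,0]},
    {"claw":0,"linear":[0.04,0.81,-0.53],"rotation":[0,0,0]},
    {"claw":0,"linear":[0.04,0.81,-0.53],"rotation":[0,0,0]},
    {"claw":0,"linear":[0.04,0.81,-0.53],"rotation":[0,0,0]},
    {"claw":0,"linear":[0.04,0.81,-0.53],"rotation":[0,0,0]},
    {"claw":0,"linear":[0.04,0.81,-0.53],"rotation":[0,0,0]},
    {"claw":0,"linear":[0,0,0],"rotation":[-0.075,0,0]},
    {"claw":0,"linear":[0,0,0],"rotation":[-0.075,0,0]},
    {"claw":0,"linear":[0,0,0],"rotation":[-0.075,0,0]},
    {"claw":0,"linear":[0,0,0],"rotation":[-0.075,0,0]}
  ]
}}

```text
time: 1.77
position: [0.4451, -0.3022, 0.1935]
tool_rot: [0.623, 1.501, -0.609]
ft_force: [-0.4, 0.1, -0.3]
grip_width: 0.998
```

Emit:
{"method": "play_rows", "body": {
  "targets": [
    {"claw":0,"linear":[0,0,0],"rotation":[-0.075,0,0]},
    {"claw":0,"linear":[0,0,0],"rotation":[-0.075,0,0]},
    {"claw":0,"linear":[0,0,0],"rotation":[-0.075,0,0]},
    {"claw":0,"linear":[0,0,0],"rotation":[-0.075,0,0]},
    {"claw":0,"linear":[0,0,0],"rotation":[-0.075,0,0]},
    {"claw":0,"linear":[0,0,0],"rotation":[-0.075,0,0]},
    {"claw":0,"linear":[0,0,0],"rotation":[-0.075,0,0]},
    {"claw":0,"linear":[0,0,0],"rotation":[-0.075,0,0]},
    {"claw":0,"linear":[0,0,0],"rotation":[-0.075,0,0]},
    {"claw":0,"linear":[0,0,0],"rotation":[-0.075,0,0]}
  ]
}}

```text
time: 2.6
position: [0.4423, -0.2995, 0.1886]
tool_rot: [-0.337, 1.558, 0.378]
ft_force: [-0.1, 0.3, 0.7]
grip_width: 1.002
```

```bash
python3 -c "
from plan import *
plan((.5,-.25,.2),T((0,0,-1),yaw(115)))
s=get_state();np.savez('w1.npz',p=s['position'],r=s['tool_rot']);im=get_image('wrist');cv2.imwrite('pics/w1.png',im)"
```

```text
t 2.6 pos [ 0.4423 -0.2995  0.1886] F [-0.1  0.3  0.7] g 87.2 q [ 0.98  0.15 -0.46  1.75  0.06  1.29  0.95]
shift units (cur tool axes) [-0.462  0.776  2.938]
turn units [ 0.0119 -0.0067 -0.0183] rows>= 0.2908853183027496
shift units (target axes) [-0.454  0.818  2.928]
```

View pics/w1.png

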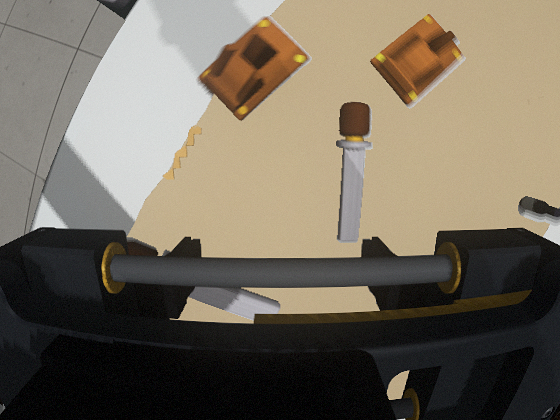

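```bash
cat >> plan.py <<'E'
def wr(px,z,f='w1.npz'):
    c=calibration('wrist');d=np.array(px,float)-[c['cx'],c['cy']];r=np.hypot(*d);th=r/c['fx']
    v=np.r_[np.sin(th)*d/r,np.cos(th)];H=c['hand_eye'];q=np.load(f);M=R.from_rotvec(q['r']).as_matrix()
    o=q['p']+M@H[:3,3];v=M@H[:3,:3]@v;return o+v*(z-o[2])/v[2]
E
python3 - <<'E'
from plan import *
f=wr((348,240),.007);k=wr((355,119),.03);c=wr((353,144),.019)
print(f,k,c,np.linalg.norm(c-f));print([np.degrees(np.arctan2(*(x-f)[[1,0]])) for x in(k,c)])
im=cv2.imread('pics/w1.png')
cv2.imwrite('pics/w1c.png',np.hstack([cv2.resize(im[0:115,365:475],None,fx=4,fy=4,interpolation=cv2.INTER_CUBIC),cv2.resize(im[95:250,330:380],(148,460),interpolation=cv2.INTER_CUBIC)]))
E
```

```text
[ 0.52892034 -0.30937693  0.007     ] [ 0.46969738 -0.19193864  0.03      ] [ 0.48129867 -0.21430413  0.019     ] 0.10700775889310415
[np.float64(116.76135380225296), np.float64(116.60614855815064)]
```

View pics/w1c.png

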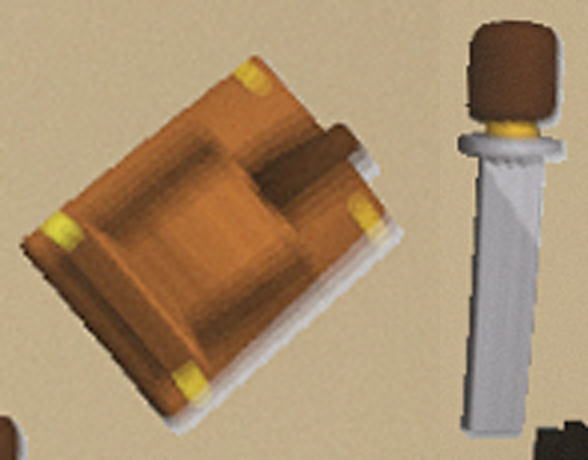

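```bash
python3 - <<'E'
from plan import *
g=lambda u,v:((u+.5)/4-.5+365,(v+.5)/4-.5)
for z in (0.006,.010):
    P=np.array([wr(g(*p),z) for p in((255,57),(25,240),(178,420),(402,222))])
    print(P.mean(0),[np.linalg.norm(P[i]-P[(i+1)%4]).round(4) for i in range(4)],[np.degrees(np.arctan2(*(P[a]-P[b])[[1,0]])).round(1) for a,b in((0,1),(3,2),(2,1),(3,0))])
    S=np.array([wr(g(*p),z) for p in((252,77),(63,231),(191,382),(368,217))]);print('screws',S.mean(0),[np.linalg.norm(S[i]-S[(i+1)%4]).round(4) for i in range(4)],[np.degrees(np.arctan2(*(S[a]-S[b])[[1,0]])).round(1) for a,b in((0,1),(3,2),(2,1),(3,0))])
for nm,px,z in(('rib top end',(345,128),.0675),('rib right',(262,185),.046),('stopL',(98,228),.0265),('stopR',(207,360),.0265),('groove floor low right?',(300,245),.046)): print(nm,wr(g(*px),z))
print(wr(g(300,245),.046))
E
```

```text
[ 0.50955633 -0.08457853  0.006     ] [np.float64(0.0989), np.float64(0.0647), np.float64(0.1027), np.float64(0.065)] [np.float64(68.1), np.float64(68.0), np.float64(-21.2), np.float64(-17.8)]
screws [ 0.50902298 -0.08279383  0.006     ] [np.float64(0.0826), np.float64(0.0544), np.float64(0.0829), np.float64(0.053)] [np.float64(68.5), np.float64(69.6), np.float64(-21.1), np.float64(-20.8)]
[ 0.50848123 -0.08642664  0.01      ] [np.float64(0.0977), np.float64(0.0639), np.float64(0.1015), np.float64(0.0642)] [np.float64(68.1), np.float64(68.0), np.float64(-21.2), np.float64(-17.8)]
screws [ 0.50795407 -0.08466265  0.01      ] [np.float64(0.0816), np.float64(0.0538), np.float64(0.0819), np.float64(0.0523)] [np.float64(68.5), np.float64(69.6), np.float64(-21.1), np.float64(-20.8)]
rib top end [ 0.51081452 -0.06933695  0.0675    ]
rib right [ 0.50340519 -0.08600856  0.046     ]
stopL [ 0.47360893 -0.11364464  0.0265    ]
stopR [ 0.51496471 -0.1301055   0.0265    ]
groove floor low right? [ 0.51905627 -0.09484187  0.046     ]
[ 0.51905627 -0.09484187  0.046     ]
```

```bash
python3 - <<'E'
from plan import *
C=np.array([.5095,-.084,0]);u=yaw(68.5);l=np.array([-u[1],u[0],0])
s=cv2.imread('pics/side0.png')
def ray(px):
    K,r,t=cam('side');M=R.from_rotvec(r).as_matrix();return -M.T@t, M.T@np.linalg.inv(K)@np.array([px[0],px[1],1.])
for uv in((118,116),(130,117),(158,145),(115,215),(180,138),(218,163)):
    px=((uv[0]+.5)/5-.5+270,(uv[1]+.5)/5-.5+200);o,d=ray(px)
    for L in(-.008,.008,-.014,.014):
        k=(L-(o-C)@l)/(d@l);p=o+k*d;print(uv,L,'along',((p-C)@u).round(4),'z',p[2].round(4),end=' | ')
    print()
z=cv2.resize(s[205:255,272:322],(600,600),interpolation=cv2.INTER_CUBIC)
cv2.imwrite('pics/c.png',np.clip(z*1.4,0,255).astype(np.uint8))
E
```

```text
(118, 116) -0.008 along 0.0129 z 0.0593 | (118, 116) 0.008 along 0.0371 z 0.0737 | (118, 116) -0.014 along 0.0039 z 0.0539 | (118, 116) 0.014 along 0.0461 z 0.0791 | 
(130, 117) -0.008 along 0.001 z 0.0539 | (130, 117) 0.008 along 0.0254 z 0.0684 | (130, 117) -0.014 along -0.0082 z 0.0484 | (130, 117) 0.014 along 0.0346 z 0.0738 | 
(158, 145) -0.008 along -0.0286 z 0.0243 | (158, 145) 0.008 along -0.0034 z 0.0396 | (158, 145) -0.014 along -0.0381 z 0.0186 | (158, 145) 0.014 along 0.006 z 0.0453 | 
(115, 215) -0.008 along 0.0138 z -0.002 | (115, 215) 0.008 along 0.0379 z 0.014 | (115, 215) -0.014 along 0.0047 z -0.008 | (115, 215) 0.014 along 0.0469 z 0.0199 | 
(180, 138) -0.008 along -0.0519 z 0.0192 | (180, 138) 0.008 along -0.0261 z 0.0346 | (180, 138) -0.014 along -0.0616 z 0.0134 | (180, 138) 0.014 along -0.0165 z 0.0404 | 
(218, 163) -0.008 along -0.0956 z -0.0154 | (218, 163) 0.008 along -0.0687 z 0.0009 | (218, 163) -0.014 along -0.1057 z -0.0215 | (218, 163) 0.014 along -0.0587 z 0.007 |
```

View pics/c.png

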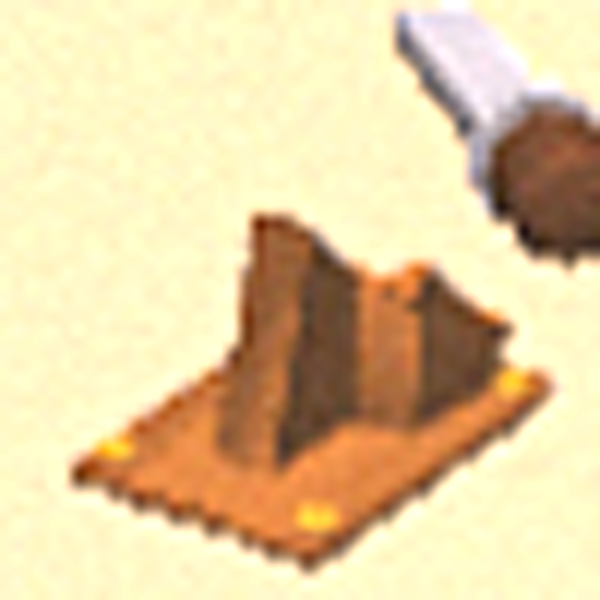

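```bash
python3 -c "
from plan import *
plan((.4995,-.2506,.004),T((0,0,-1),yaw(116)))"
```

```text
t 2.65 pos [ 0.4422 -0.2994  0.1885] F [-0.4  0.4  0.5] g 87.1 q [ 0.98  0.15 -0.46  1.75  0.06  1.29  0.96]
shift units (cur tool axes) [7.368 0.516 2.998]
turn units [ 0.0044 -0.0066 -0.0185] rows>= 0.2563946890489252
shift units (target axes) [7.38  0.751 2.917]
```

Emit:
{"method": "play_rows", "body": {
  "targets": [
    {"claw":0,"linear":[0,0,0],"rotation":[0.004,-0.007,-0.018]},
    {"claw":0,"linear":[0.5,0.19,0.75],"rotation":[0,0,0]},
    {"claw":0,"linear":[0.8,0.19,0.75],"rotation":[0,0,0]},
    {"claw":0,"linear":[0.8,0.19,0.75],"rotation":[0,0,0]},
    {"claw":0,"linear":[0.8,0.19,0.75],"rotation":[0,0,0]},
    {"claw":0,"linear":[0.8,0,0],"rotation":[0,0,0]},
    {"claw":0,"linear":[0.7,0,0],"rotation":[0,0,0]},
    {"claw":0,"linear":[0,0,0],"rotation":[0,0,0]}
  ]
}}

```text
time: 3.32
position: [0.5034, -0.2494, 0.074]
tool_rot: [-0.337, 1.543, 0.335]
ft_force: [-1.7, -0.2, -0.9]
grip_width: 0.996
```

```bash
python3 -c "
from plan import *
plan((.4995,-.2506,.004),T((0,0,-1),yaw(116)))"
```

```text
t 3.32 pos [ 0.5034 -0.2494  0.074 ] F [-1.7 -0.2 -0.9] g 86.7 q [ 0.85  0.3  -0.5   1.83  0.16  1.05  0.71]
shift units (cur tool axes) [ 2.798  0.026 -0.166]
turn units [-0.0161  0.0008  0.0014] rows>= 0.20608010117225845
shift units (target axes) [ 2.799  0.024 -0.161]
```

Emit:
{"method": "play_rows", "body": {
  "targets": [
    {"claw":0,"linear":[0.5,0,-0.16],"rotation":[-0.016,0,0]},
    {"claw":0,"linear":[0.7,0,0],"rotation":[0,0,0]},
    {"claw":0,"linear":[0.7,0,0],"rotation":[0,0,0]},
    {"claw":0,"linear":[0.5,0,0],"rotation":[0,0,0]},
    {"claw":0,"linear":[0.35,0,0],"rotation":[0,0,0]},
    {"claw":0,"linear":[0,0,0],"rotation":[0,0,0]}
  ]
}}

```text
time: 3.82
position: [0.5004, -0.2529, 0.0052]
tool_rot: [-0.35, 1.54, 0.344]
ft_force: [-1.2, -0.4, -0.7]
grip_width: 1.0
```

```bash
python3 -c "
from plan import *
plan((.4995,-.2506,.004),T((0,0,-1),yaw(116)))"
```

```text
t 3.82 pos [ 0.5004 -0.2529  0.0052] F [-1.2 -0.4 -0.7] g 87.0 q [ 0.83  0.38 -0.48  1.88  0.22  0.92  0.69]
shift units (cur tool axes) [0.048 0.098 0.006]
turn units [-0.0069  0.0009  0.0026] rows>= 0.09454251537901635
shift units (target axes) [0.048 0.098 0.007]
```

Emit:
{"method": "play_rows", "body": {
  "newtons": 35,
  "targets": [
    {"claw":1,"linear":[0,0,0],"rotation":[0,0,0]},
    {"claw":1,"linear":[0,0,0],"rotation":[0,0,0]},
    {"claw":1,"linear":[0,0,0],"rotation":[0,0,0]},
    {"claw":1,"linear":[0,0,0],"rotation":[0,0,0]},
    {"claw":1,"linear":[0,0,0],"rotation":[0,0,0]},
    {"claw":1,"linear":[0,0,0],"rotation":[0,0,0]},
    {"claw":1,"linear":[0,0,0],"rotation":[0,0,0]},
    {"claw":1,"linear":[0,0,0],"rotation":[0,0,0]}
  ]
}}

```text
time: 4.48
position: [0.5034, -0.2547, 0.0099]
tool_rot: [-0.352, 1.536, 0.338]
ft_force: [0.4, -0.5, 0.1]
grip_width: 0.479
```

```bash
python3 -c "
from plan import *
plan()"
```

```text
t 4.48 pos [ 0.5034 -0.2547  0.0099] F [ 0.4 -0.5  0.1] g 41.7 q [ 0.83  0.38 -0.48  1.88  0.22  0.93  0.69]
```

Emit:
{"method": "play_rows", "body": {
  "newtons": 35,
  "targets": [
    {"claw":1,"linear":[0.15,0.06,-0.02],"rotation":[0,0,0]},
    {"claw":1,"linear":[0.1,0.04,0],"rotation":[0,0,0]},
    {"claw":1,"linear":[0.05,0.02,0],"rotation":[0,0,0]},
    {"claw":1,"linear":[0.02,0,0],"rotation":[0,0,0]},
    {"claw":1,"linear":[0.02,0,0],"rotation":[0,0,0]},
    {"claw":1,"linear":[0.02,0,0],"rotation":[0,0,0]},
    {"claw":1,"linear":[0.02,0,0],"rotation":[0,0,0]}
  ]
}}

```text
time: 5.07
position: [0.502, -0.2527, 0.0027]
tool_rot: [-0.354, 1.537, 0.336]
ft_force: [-2.0, 1.0, 5.6]
grip_width: 0.259
```

```bash
python3 -c "
from plan import *
plan()"
```

```text
t 5.07 pos [ 0.502  -0.2527  0.0027] F [-2.   1.   5.6] g 22.5 q [ 0.83  0.38 -0.48  1.89  0.23  0.91  0.68]
```

Emit:
{"method": "play_rows", "body": {
  "newtons": 40,
  "targets": [
    {"claw":1,"linear":[0,0,0],"rotation":[0,0,0]},
    {"claw":1,"linear":[0,0,0],"rotation":[0,0,0]},
    {"claw":1,"linear":[-0.1,0,0],"rotation":[0,0,0]},
    {"claw":1,"linear":[-0.2,0,0],"rotation":[0,0,0]},
    {"claw":1,"linear":[-0.3,0,0],"rotation":[0,0,0]},
    {"claw":1,"linear":[-0.4,0,0],"rotation":[0,0,0]},
    {"claw":1,"linear":[-0.6,0,0],"rotation":[0,0,0]},
    {"claw":1,"linear":[-0.8,0,0],"rotation":[0,0,0]},
    {"claw":1,"linear":[-0.8,0,0],"rotation":[0,0,0]},
    {"claw":1,"linear":[-0.8,0,0],"rotation":[0,0,0]}
  ]
}}

```text
time: 5.9
position: [0.4944, -0.2478, 0.1009]
tool_rot: [-0.345, 1.549, 0.348]
ft_force: [-0.2, -0.8, -3.7]
grip_width: 0.266
```

```bash
python3 -c "
from plan import *
plan()
s=get_state();np.savez('w2.npz',p=s['position'],r=s['tool_rot']);im=get_image('wrist');cv2.imwrite('pics/w2.png',im)"
```

```text
t 5.9 pos [ 0.4944 -0.2478  0.1009] F [-0.2 -0.8 -3.7] g 23.2 q [ 0.87  0.25 -0.51  1.82  0.14  1.11  0.75]
```

View pics/w2.png

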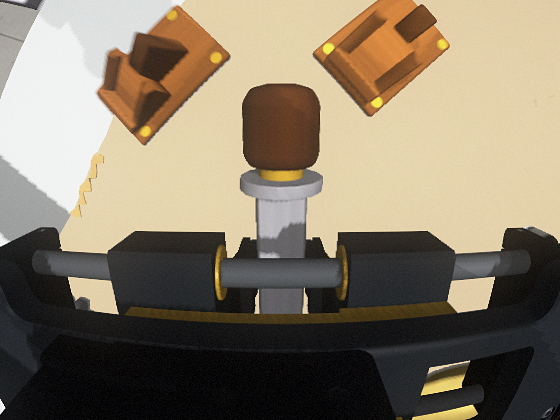

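```bash
python3 - <<'E'
from plan import *
from scipy.optimize import least_squares
c=calibration('wrist');H=np.linalg.inv(c['hand_eye'])
def pr(P):
    q=H@np.r_[P,1];th=np.arctan2(np.hypot(q[0],q[1]),q[2]);d=q[:2]/np.hypot(q[0],q[1]);return np.array([c['cx'],c['cy']])+c['fx']*th*d
def model(v):
    x0,y0,a,zz=v;e=np.array([-np.sin(a),np.cos(a),0]);n=np.array([np.cos(a),np.sin(a),0]);o=np.array([x0,y0,zz]);k=np.array([0,0,1.])
    P=[o+e*(.108-.065)+k*.019*s for s in(-1,1)]+[o+e*(.134-.065)+k*.017*s for s in(-1,1)]
    top=[o+e*(.150-.065)-n*0]
    return [pr(p) for p in P],pr(top[0])
def res(v):
    P,t=model(v)
    return [P[0][0]-240.5,P[1][0]-322,(P[0][1]+P[1][1])/2-183,P[2][0]-243,P[3][0]-320,(P[2][1]+P[3][1])/2-127]
r=least_squares(res,[-.015,0,0.1,0]);print(r.x,np.degrees(r.x[2]),r.fun)
E
```

```text
[-0.00542184 -0.00019023  0.14734839  0.00022268] 8.442440928899254 [-0.03732046  0.27301148 -0.12377443 -0.04242177 -0.18168965  0.12336013]
```

```bash
cat >> plan.py <<'E'
C=np.array([.5095,-.084,0]);u=yaw(68.5);Z=np.array([0,0,1.]);e=(u+Z)/2**.5;n=(Z-u)/2**.5
seat=C-.031*u+.018*Z
def park(dn,de,a=7,depth=.010):
    a=np.radians(a);M=T(-np.sin(a)*e-np.cos(a)*n,np.cos(a)*e-np.sin(a)*n)
    return seat+n*(.007+dn)+e*(.065+de)+depth*M[:,0],M
E
python3 -c "
from plan import *
p,M=park(.05,.008);print(p);plan(p,M)"
```

```text
[ 0.50454136 -0.09658825  0.10204377]
t 5.95 pos [ 0.4972 -0.249   0.1056] F [ 1.2 -0.7  0.7] g 22.7 q [ 0.87  0.25 -0.51  1.81  0.14  1.11  0.75]
shift units (cur tool axes) [0.125 5.386 2.872]
turn units [ 0.5004 -0.1727  0.4001] rows>= 8.453294269837697
shift units (target axes) [ 3.671  4.466 -1.961]
```

Emit:
{"method": "play_rows", "body": {
  "targets": [
    {"claw":1,"linear":[-0.8,0,0],"rotation":[0,0,0]},
    {"claw":1,"linear":[-0.8,0,0],"rotation":[0,0,0]},
    {"claw":1,"linear":[-0.8,0,0],"rotation":[0.05,-0.017,0.04]},
    {"claw":1,"linear":[-0.6,0,0],"rotation":[0.05,-0.017,0.04]},
    {"claw":1,"linear":[0,0,0],"rotation":[0.05,-0.017,0.04]},
    {"claw":1,"linear":[0,0,0],"rotation":[0.05,-0.017,0.04]},
    {"claw":1,"linear":[0,0,0],"rotation":[0.05,-0.017,0.04]},
    {"claw":1,"linear":[0,0,0],"rotation":[0.05,-0.017,0.04]},
    {"claw":1,"linear":[0,0,0],"rotation":[0.05,-0.017,0.04]},
    {"claw":1,"linear":[0,0,0],"rotation":[0.05,-0.017,0.04]}
  ]
}}

```text
time: 6.78
position: [0.5022, -0.2456, 0.191]
tool_rot: [0.575, 1.415, 0.254]
ft_force: [-0.2, -0.2, -3.8]
grip_width: 0.27
```

```bash
python3 -c "
from plan import *
p,M=park(.06,.008);plan(p,M)"
```

```text
t 6.78 pos [ 0.5022 -0.2456  0.191 ] F [-0.2 -0.2 -3.8] g 23.5 q [ 1.07  0.34 -0.42  1.63 -0.38  1.41  0.54]
shift units (cur tool axes) [ 5.62   3.085 -1.447]
turn units [ 0.0954 -0.0282  0.0728] rows>= 1.5708753175775738
shift units (target axes) [ 5.842  2.161 -2.097]
```

Emit:
{"method": "play_rows", "body": {
  "targets": [
    {"claw":1,"linear":[0,0,0],"rotation":[0.048,-0.014,0.037]},
    {"claw":1,"linear":[0,0,0],"rotation":[0.048,-0.014,0.037]},
    {"claw":1,"linear":[0,0.7,-0.7],"rotation":[0,0,0]},
    {"claw":1,"linear":[0.5,0.7,-0.7],"rotation":[0,0,0]},
    {"claw":1,"linear":[0.6,0.7,-0.7],"rotation":[0,0,0]},
    {"claw":1,"linear":[0.7,0,0],"rotation":[0,0,0]},
    {"claw":1,"linear":[0.7,0,0],"rotation":[0,0,0]},
    {"claw":1,"linear":[0.7,0,0],"rotation":[0,0,0]},
    {"claw":1,"linear":[0.7,0,0],"rotation":[0,0,0]}
  ]
}}

```text
time: 7.53
position: [0.4871, -0.1433, 0.139]
tool_rot: [0.798, 1.361, 0.194]
ft_force: [-0.0, -0.2, -3.9]
grip_width: 0.263
```

```bash
python3 -c "
from plan import *
p,M=park(.06,.008);plan(p,M)"
```

```text
t 7.53 pos [ 0.4871 -0.1433  0.139 ] F [-0.  -0.2 -3.9] g 22.9 q [ 1.08  0.24 -0.46  1.91 -0.57  1.23  0.47]
shift units (cur tool axes) [ 1.987  0.628 -0.085]
turn units [-0.0171  0.0105  0.0058] rows>= 0.2657890885429103
shift units (target axes) [ 1.994  0.612 -0.036]
```

Emit:
{"method": "play_rows", "body": {
  "targets": [
    {"claw":1,"linear":[0.3,0.3,-0.04],"rotation":[-0.017,0.01,0.006]},
    {"claw":1,"linear":[0.6,0.3,0],"rotation":[0,0,0]},
    {"claw":1,"linear":[0.6,0,0],"rotation":[0,0,0]},
    {"claw":1,"linear":[0.6,0,0],"rotation":[0,0,0]},
    {"claw":1,"linear":[0.6,0,0],"rotation":[0,0,0]},
    {"claw":1,"linear":[0.3,0,0],"rotation":[0,0,0]},
    {"claw":1,"linear":[0,0,0],"rotation":[0,0,0]}
  ]
}}

```text
time: 8.12
position: [0.5082, -0.0848, 0.0862]
tool_rot: [0.768, 1.371, 0.235]
ft_force: [-0.4, 0.5, -3.4]
grip_width: 0.262
```

```bash
python3 -c "
from plan import *
p,M=park(.02,.008);plan(p,M)
t=get_image('top');s=get_image('side')
im=np.hstack([cv2.resize(t[190:265,255:335],(400,375),interpolation=cv2.INTER_CUBIC),cv2.resize(s[190:265,260:340],(400,375),interpolation=cv2.INTER_CUBIC)])
cv2.imwrite('pics/p1.png',np.clip(im*1.5,0,255).astype(np.uint8))
A=seat+.027*n+.008*e
for c in('top','side'):
  print(proj(c,[A,A+.152*e,seat,seat+.055*e]).round(1).tolist())"
```

```text
t 8.12 pos [ 0.5082 -0.0848  0.0862] F [-0.4  0.5 -3.4] g 22.8 q [ 1.01  0.3  -0.5   1.98 -0.58  1.08  0.48]
shift units (cur tool axes) [0.389 0.148 0.042]
turn units [ 0.0087 -0.0034  0.0022] rows>= 0.12247523299200348
shift units (target axes) [0.39  0.147 0.038]
[[302.0, 228.0], [269.9, 213.6], [297.7, 227.0], [286.8, 222.1]]
[[306.8, 221.5], [285.5, 198.8], [304.0, 231.0], [296.6, 223.7]]
```

View pics/p1.png

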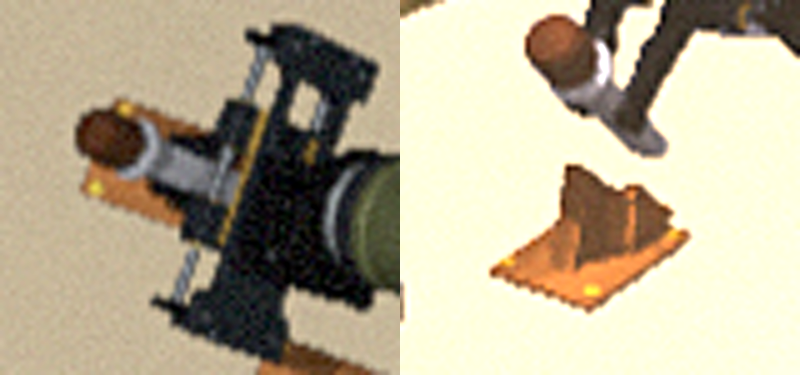

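```bash
python3 - <<'E'
from plan import *
s=get_state();M=R.from_rotvec(s['tool_rot']).as_matrix();a=np.radians(7)
ee=-np.sin(a)*M[:,0]+np.cos(a)*M[:,1];A=s['position']-.010*M[:,0]-.065*ee
for q in(0,.108,.134,.152):print(q,((proj('top',A+q*ee)[0]-[255,190])*5+2).round(0),((proj('side',A+q*ee)[0]-[260,190])*5+[402,2]).round(0))
l=np.cross(u,Z)
ob=lambda u_,v,x,y,k:(x+(u_+.5-k)/5-.5,y+(v+.5)/5-.5)
K=tri('top',ob(108,138,255,190,0),'side',ob(560,50,260,190,400));print('knob tri',K,'model',A+.134*ee)
for P in(A,A+.134*ee,K): print('along',((P-C)@u).round(4),'lat',((P-C)@l).round(4),'z',P[2].round(4))
im=cv2.imread('pics/p1.png')
E
```

```text
0 [253. 196.] [645. 142.]
0.108 [141. 147.] [574.  65.]
0.134 [112. 135.] [556.  44.]
0.152 [ 91. 126.] [542.  30.]
knob tri [ 0.52126896 -0.04387152  0.14160481] model [ 0.52359223 -0.04609352  0.143647  ]
along -0.0547 lat 0.0009 z 0.0493
along 0.0404 lat -0.0008 z 0.1436
along 0.0416 lat -0.0038 z 0.1416
```

Emit:
{"method": "play_rows", "body": {
  "targets": [
    {"claw":1,"linear":[0.2,0.15,0.07],"rotation":[0.009,-0.003,0.002]},
    {"claw":1,"linear":[0.3,0,0],"rotation":[0,0,0]},
    {"claw":1,"linear":[0.25,0,0],"rotation":[0,0,0]},
    {"claw":1,"linear":[0.15,0,0],"rotation":[0,0,0]},
    {"claw":1,"linear":[0.1,0,0],"rotation":[0,0,0]},
    {"claw":1,"linear":[0.03,0,0],"rotation":[0,0,0]}
  ]
}}

```text
time: 8.72
position: [0.5197, -0.0719, 0.0697]
tool_rot: [0.782, 1.361, 0.218]
ft_force: [0.1, 0.6, -2.9]
grip_width: 0.26
```

```bash
python3 -c "
from plan import *
p,M=park(.0,.008);plan(p,M)"
```

```text
t 8.72 pos [ 0.5197 -0.0719  0.0697] F [ 0.1  0.6 -2.9] g 22.6 q [ 0.98  0.33 -0.51  1.99 -0.59  1.02  0.46]
shift units (cur tool axes) [ 0.261  0.143 -0.206]
turn units [-0.0016  0.0056  0.002 ] rows>= 0.07813842633988814
shift units (target axes) [ 0.263  0.143 -0.204]
```

Emit:
{"method": "play_rows", "body": {
  "targets": [
    {"claw":1,"linear":[0,0.1,-0.17],"rotation":[0,0.005,0]},
    {"claw":1,"linear":[0,0,0],"rotation":[0,0,0]}
  ]
}}

```text
time: 8.88
position: [0.516, -0.0679, 0.071]
tool_rot: [0.782, 1.37, 0.222]
ft_force: [-0.2, 0.1, -3.4]
grip_width: 0.263
```

```bash
python3 -c "
from plan import *
p,M=park(.0,.008);plan(p,M);get_image('top');plan(p,M)"
```

```text
t 8.88 pos [ 0.516  -0.0679  0.071 ] F [-0.2  0.1 -3.4] g 22.8 q [ 0.98  0.32 -0.51  1.99 -0.59  1.03  0.46]
shift units (cur tool axes) [ 0.244  0.034 -0.006]
turn units [-0.0018 -0.0005  0.0016] rows>= 0.03120772311547997
shift units (target axes) [ 0.245  0.033 -0.006]
t 8.93 pos [ 0.5163 -0.0684  0.0709] F [ 0.5 -0.  -3.8] g 22.8 q [ 0.98  0.32 -0.51  1.99 -0.59  1.03  0.46]
shift units (cur tool axes) [ 0.253  0.05  -0.025]
turn units [-0.0019  0.0003  0.002 ] rows>= 0.034894875161125605
shift units (target axes) [ 0.253  0.049 -0.025]
```

Emit:
{"method": "play_rows", "body": {
  "targets": [
    {"claw":1,"linear":[0.1,0.02,0],"rotation":[0,0,0]},
    {"claw":1,"linear":[0.08,0,0],"rotation":[0,0,0]},
    {"claw":1,"linear":[0.03,0,0],"rotation":[0,0,0]}
  ]
}}

```text
time: 9.18
position: [0.5181, -0.0657, 0.0672]
tool_rot: [0.781, 1.368, 0.22]
ft_force: [0.6, 0.6, -4.1]
grip_width: 0.265
```

```bash
python3 -c "
from plan import *
p,M=park(.0,.008);plan(p,M)"
```

```text
t 9.18 pos [ 0.5181 -0.0657  0.0672] F [ 0.6  0.6 -4.1] g 23.1 q [ 0.98  0.33 -0.52  2.   -0.59  1.02  0.46]
shift units (cur tool axes) [ 0.056  0.039 -0.051]
turn units [-0.0019  0.0013  0.0025] rows>= 0.0433066120009547
shift units (target axes) [ 0.056  0.039 -0.051]
```

Emit:
{"method": "play_rows", "body": {
  "targets": [
    {"claw":1,"linear":[0.06,0.02,-0.04],"rotation":[0,0,0]},
    {"claw":1,"linear":[0.06,0,0],"rotation":[0,0,0]},
    {"claw":1,"linear":[0.04,0,0],"rotation":[0,0,0]}
  ]
}}

```text
time: 9.43
position: [0.5182, -0.0647, 0.0664]
tool_rot: [0.782, 1.367, 0.22]
ft_force: [-4.7, -3.0, 4.3]
grip_width: 0.264
```

```bash
python3 -c "
from plan import *
p,M=park(.0,.008);plan(p,M)
t=get_image('top');s=get_image('side')
im=np.hstack([cv2.resize(t[195:245,265:315],(400,400),interpolation=cv2.INTER_CUBIC),cv2.resize(s[195:245,275:325],(400,400),interpolation=cv2.INTER_CUBIC)])
cv2.imwrite('pics/p2.png',np.clip(im*1.5,0,255).astype(np.uint8))"
```

```text
t 9.43 pos [ 0.5182 -0.0647  0.0664] F [-4.7 -3.   4.3] g 23.0 q [ 0.97  0.33 -0.52  2.   -0.6   1.01  0.46]
shift units (cur tool axes) [ 0.008  0.028 -0.04 ]
turn units [-0.0023  0.0018  0.0024] rows>= 0.047618889189419436
shift units (target axes) [ 0.008  0.028 -0.04 ]
```

View pics/p2.png

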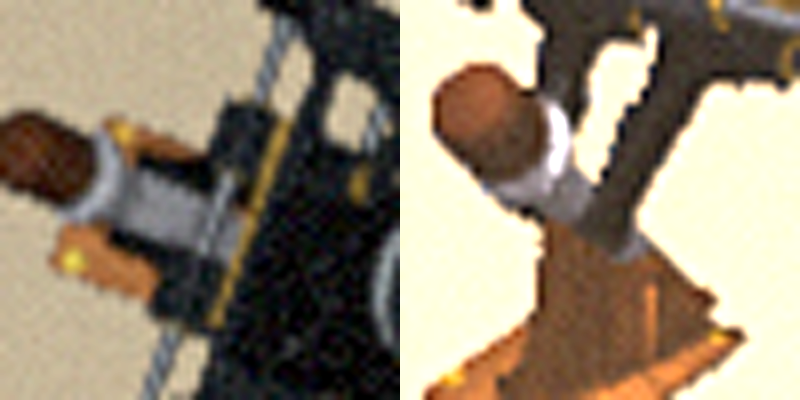

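Emit:
{"method": "play_rows", "body": {
  "targets": [
    {"claw":1,"linear":[0.02,0,-0.05],"rotation":[0,0,0]},
    {"claw":1,"linear":[0.04,0,-0.03],"rotation":[0,0,0]},
    {"claw":1,"linear":[0.04,0,0],"rotation":[0,0,0]}
  ]
}}

```text
time: 9.78
position: [0.5177, -0.0646, 0.0662]
tool_rot: [0.782, 1.364, 0.218]
ft_force: [-7.1, -4.8, 8.5]
grip_width: 0.263
```

```bash
python3 -c "
from plan import *
p,M=park(.0,.008);plan(p,M);F=get_state()['ft_force'];print('F tool xyz',(M.T@(F-[0,0,-3.5])).round(1))"
```

```text
t 9.78 pos [ 0.5177 -0.0646  0.0662] F [-7.1 -4.8  8.5] g 22.9 q [ 0.98  0.33 -0.52  2.   -0.6   1.01  0.46]
shift units (cur tool axes) [ 0.003  0.036 -0.021]
turn units [-0.0025  0.0039  0.0027] rows>= 0.06816583187266054
shift units (target axes) [ 0.003  0.036 -0.021]
F tool xyz [-13.8   1.8  -4.9]
```

Emit:
{"method": "play_rows", "body": {
  "targets": [
    {"claw":1,"linear":[-0.02,0,-0.08],"rotation":[0,0,0]},
    {"claw":1,"linear":[0,0,-0.06],"rotation":[0,0,0]},
    {"claw":1,"linear":[0.03,0,0],"rotation":[0,0,0]}
  ]
}}

```text
time: 10.03
position: [0.5165, -0.0644, 0.0663]
tool_rot: [0.781, 1.359, 0.215]
ft_force: [-1.0, -1.3, -0.9]
grip_width: 0.263
```

```bash
python3 -c "
from plan import *
p,M=park(.0,.008);plan(p,M);F=get_state()['ft_force'];print('F tool xyz',(M.T@(F-[0,0,-3.5])).round(1),M.T@get_state()['torque'])"
```

```text
t 10.03 pos [ 0.5165 -0.0644  0.0663] F [-1.  -1.3 -0.9] g 22.9 q [ 0.98  0.32 -0.52  2.01 -0.6   1.    0.47]
shift units (cur tool axes) [0.013 0.04  0.027]
turn units [-0.002   0.0075  0.0034] rows>= 0.10792572861880248
shift units (target axes) [0.013 0.04  0.028]
F tool xyz [-3.   0.4 -0.5] [-0.01517734 -0.2273263  -1.20438564]
```

Emit:
{"method": "play_rows", "body": {
  "targets": [
    {"claw":1,"linear":[0.06,0,0],"rotation":[0,0.007,0]},
    {"claw":1,"linear":[0.06,0,0],"rotation":[0,0,0]},
    {"claw":1,"linear":[0.06,0,0],"rotation":[0,0,0]}
  ]
}}

```text
time: 10.28
position: [0.5166, -0.0641, 0.0661]
tool_rot: [0.782, 1.372, 0.221]
ft_force: [-7.3, -5.5, 11.7]
grip_width: 0.262
```

```bash
python3 -c "
from plan import *
p,M=park(.0,.008);plan(p,M);F=get_state()['ft_force'];print('F tool xyz',(M.T@(F-[0,0,-3.5])).round(1),M.T@get_state()['torque'])"
```

```text
t 10.28 pos [ 0.5166 -0.0641  0.0661] F [-7.3 -5.5 11.7] g 22.8 q [ 0.97  0.33 -0.52  2.   -0.59  1.02  0.46]
shift units (cur tool axes) [0.001 0.038 0.028]
turn units [-0.0024 -0.0012  0.0029] rows>= 0.04989454104283412
shift units (target axes) [0.001 0.038 0.028]
F tool xyz [-16.8   3.2  -4.8] [-0.06330986  0.94677574 -0.6119428 ]
```

Emit:
{"method": "play_rows", "body": {
  "targets": [
    {"claw":1,"linear":[-0.01,0,-0.08],"rotation":[0,0,0]},
    {"claw":1,"linear":[0.01,0,-0.08],"rotation":[0,0,0]}
  ]
}}

```text
time: 10.45
position: [0.5157, -0.0647, 0.067]
tool_rot: [0.781, 1.366, 0.218]
ft_force: [7.4, -0.7, -4.8]
grip_width: 0.263
```

```bash
cat > st.py <<'E'
from plan import *
p,M=park(.0,.008);plan(p,M);F=get_state()['ft_force'];print('F tool xyz',(M.T@(F-[0,0,-3.5])).round(1))
E
python3 st.py
```

```text
t 10.45 pos [ 0.5157 -0.0647  0.067 ] F [ 7.4 -0.7 -4.8] g 22.9 q [ 0.98  0.32 -0.52  2.01 -0.6   1.01  0.46]
shift units (cur tool axes) [0.049 0.042 0.054]
turn units [-0.0021  0.0028  0.0035] rows>= 0.0632959716405605
shift units (target axes) [0.049 0.042 0.054]
F tool xyz [2.3 0.9 7.2]
```

Emit:
{"method": "play_rows", "body": {
  "targets": [
    {"claw":1,"linear":[0.01,0,-0.08],"rotation":[0,0,0]},
    {"claw":1,"linear":[0.01,0,-0.08],"rotation":[0,0,0]}
  ]
}}

```text
time: 10.62
position: [0.5157, -0.0646, 0.0669]
tool_rot: [0.779, 1.358, 0.214]
ft_force: [5.8, -1.9, -4.7]
grip_width: 0.265
```

```bash
python3 st.py
```

```text
t 10.62 pos [ 0.5157 -0.0646  0.0669] F [ 5.8 -1.9 -4.7] g 23.1 q [ 0.98  0.31 -0.52  2.01 -0.6   1.    0.47]
shift units (cur tool axes) [0.044 0.041 0.054]
turn units [-0.0014  0.0083  0.0045] rows>= 0.12134131708010003
shift units (target axes) [0.044 0.041 0.055]
F tool xyz [ 1.2 -0.4  6.1]
```

Emit:
{"method": "play_rows", "body": {
  "targets": [
    {"claw":1,"linear":[0.03,0,0.05],"rotation":[0,0.008,0.004]},
    {"claw":1,"linear":[0.01,-0.08,0],"rotation":[0,0,0]},
    {"claw":1,"linear":[0.01,-0.08,0],"rotation":[0,0,0]}
  ]
}}

```text
time: 10.87
position: [0.5161, -0.0663, 0.0644]
tool_rot: [0.784, 1.369, 0.227]
ft_force: [-1.7, -2.0, 5.1]
grip_width: 0.263
```

```bash
python3 st.py
```

```text
t 10.87 pos [ 0.5161 -0.0663  0.0644] F [-1.7 -2.   5.1] g 22.9 q [ 0.98  0.34 -0.51  2.   -0.59  1.02  0.47]
shift units (cur tool axes) [0.001 0.15  0.013]
turn units [-0.0008 -0.0014 -0.0009] rows>= 0.023650182318150706
shift units (target axes) [0.001 0.15  0.013]
F tool xyz [-8.3  3.4 -0.8]
```

Emit:
{"method": "play_rows", "body": {
  "targets": [
    {"claw":1,"linear":[0.01,-0.08,0],"rotation":[0,0,0]},
    {"claw":1,"linear":[0.01,-0.08,0],"rotation":[0,0,0]}
  ]
}}

```text
time: 11.03
position: [0.5152, -0.0687, 0.062]
tool_rot: [0.785, 1.37, 0.229]
ft_force: [-1.4, -1.9, 4.6]
grip_width: 0.261
```

```bash
python3 st.py
```

```text
t 11.03 pos [ 0.5152 -0.0687  0.062 ] F [-1.4 -1.9  4.6] g 22.7 q [ 0.98  0.34 -0.51  2.   -0.59  1.02  0.48]
shift units (cur tool axes) [-0.012  0.291  0.012]
turn units [-0.0007 -0.002  -0.002 ] rows>= 0.03708781515929643
shift units (target axes) [-0.013  0.291  0.013]
F tool xyz [-7.8  3.2 -0.6]
```

Emit:
{"method": "play_rows", "body": {
  "targets": [
    {"claw":1,"linear":[0.01,-0.08,0],"rotation":[0,0,0]},
    {"claw":1,"linear":[0.01,-0.08,0],"rotation":[0,0,0]}
  ]
}}

```text
time: 11.2
position: [0.5145, -0.0703, 0.0601]
tool_rot: [0.787, 1.369, 0.232]
ft_force: [-1.3, 0.2, 14.1]
grip_width: 0.267
```

```bash
python3 st.py
```

```text
t 11.2 pos [ 0.5145 -0.0703  0.0601] F [-1.3  0.2 14.1] g 23.2 q [ 0.99  0.35 -0.51  2.   -0.59  1.02  0.48]
shift units (cur tool axes) [-0.026  0.389  0.015]
turn units [-0.0008 -0.0026 -0.0042] rows>= 0.0646234431924728
shift units (target axes) [-0.029  0.388  0.015]
F tool xyz [-14.   10.6  -1.3]
```

Emit:
{"method": "play_rows", "body": {
  "targets": [
    {"claw":1,"linear":[0.01,-0.08,0],"rotation":[0,0,0]},
    {"claw":1,"linear":[0.01,-0.08,0],"rotation":[0,0,0]}
  ]
}}

```text
time: 11.37
position: [0.5145, -0.0702, 0.0602]
tool_rot: [0.791, 1.369, 0.239]
ft_force: [-1.5, -1.3, 10.8]
grip_width: 0.263
```

```bash
python3 st.py
```

```text
t 11.37 pos [ 0.5145 -0.0702  0.0602] F [-1.5 -1.3 10.8] g 22.8 q [ 0.99  0.35 -0.51  1.99 -0.6   1.02  0.49]
shift units (cur tool axes) [-0.021  0.386  0.016]
turn units [-0.0002 -0.0039 -0.0087] rows>= 0.12147512282357867
shift units (target axes) [-0.026  0.386  0.016]
F tool xyz [-12.4   7.4  -0.9]
```

Emit:
{"method": "play_rows", "body": {
  "targets": [
    {"claw":0,"linear":[0,0,0],"rotation":[0,0,0]},
    {"claw":0,"linear":[0,0,0],"rotation":[0,0,0]},
    {"claw":0,"linear":[0,0,0],"rotation":[0,0,0]},
    {"claw":0,"linear":[0,0,0],"rotation":[0,0,0]},
    {"claw":0,"linear":[0,0,0],"rotation":[0,0,0]},
    {"claw":0,"linear":[0,0,0],"rotation":[0,0,0]},
    {"claw":0,"linear":[0,0,0],"rotation":[0,0,0]},
    {"claw":0,"linear":[0,0,0],"rotation":[0,0,0]}
  ]
}}

```text
time: 12.03
position: [0.5111, -0.0662, 0.0576]
tool_rot: [0.793, 1.376, 0.244]
ft_force: [-0.3, -0.1, 0.5]
grip_width: 0.786
```

```bash
python3 st.py
```

```text
t 12.03 pos [ 0.5111 -0.0662  0.0576] F [-0.3 -0.1  0.5] g 68.4 q [ 0.99  0.36 -0.51  2.   -0.6   1.02  0.49]
shift units (cur tool axes) [-0.168  0.374  0.197]
turn units [-0.0006 -0.0095 -0.0102] rows>= 0.17806703792540965
shift units (target axes) [-0.171  0.371  0.199]
F tool xyz [-3.3  2.3 -0.2]
```

Emit:
{"method": "play_rows", "body": {
  "targets": [
    {"claw":0,"linear":[-0.3,0,0],"rotation":[0,0,0]},
    {"claw":0,"linear":[-0.6,0,0],"rotation":[0,0,0]},
    {"claw":0,"linear":[-0.8,0,0],"rotation":[0,0,0]},
    {"claw":0,"linear":[-0.8,0,0],"rotation":[0,0,0]},
    {"claw":0,"linear":[-0.8,0,0],"rotation":[0,0,0]},
    {"claw":0,"linear":[-0.8,0,0],"rotation":[0,0,0]},
    {"claw":0,"linear":[-0.8,0,0],"rotation":[0,0,0]}
  ]
}}

```text
time: 12.62
position: [0.4808, -0.138, 0.156]
tool_rot: [0.795, 1.384, 0.251]
ft_force: [0.5, -0.3, 0.1]
grip_width: 0.994
```

```bash
cat >> plan.py <<'E'
l=np.cross(u,Z)
def knob(s,dn=0,sgn=-1):
    O=seat-.0017*e-.0003*l+(.007+dn)*n
    return O+s*e,T(-e,sgn*l)
E
python3 -c "
from plan import *
p,M=knob(.26);print(p);plan(p,M);print(M);p,M=knob(.26,0,1);plan(p,M)
t=get_image('top');s=get_image('side')
im=np.hstack([cv2.resize(t[195:245,265:315],(400,400),interpolation=cv2.INTER_CUBIC),cv2.resize(s[195:245,275:325],(400,400),interpolation=cv2.INTER_CUBIC)])
cv2.imwrite('pics/p3.png',np.clip(im*1.5,0,255).astype(np.uint8))"
```

```text
[0.56298511 0.05259842 0.20559543]
t 12.62 pos [ 0.4808 -0.138   0.156 ] F [ 0.5 -0.3  0.1] g 86.4 q [ 1.09  0.25 -0.46  1.88 -0.56  1.3   0.49]
shift units (cur tool axes) [3.683 7.694 0.352]
turn units [-0.7891  0.7091 -0.7295] rows>= 16.401201345498905
shift units (target axes) [-7.272 -0.265  4.465]
[[-2.59155503e-01 -9.30417568e-01  2.59155503e-01]
 [-6.57904572e-01  3.66501227e-01  6.57904572e-01]
 [-7.07106781e-01  1.96261557e-17 -7.07106781e-01]]
t 12.62 pos [ 0.4808 -0.138   0.156 ] F [ 0.5 -0.3  0.1] g 86.4 q [ 1.09  0.25 -0.46  1.88 -0.56  1.3   0.49]
shift units (cur tool axes) [3.683 7.694 0.352]
turn units [ 0.8104 -0.7331 -0.7126] rows>= 16.619072375264377
shift units (target axes) [-7.272  0.265 -4.465]
```

View pics/p3.png

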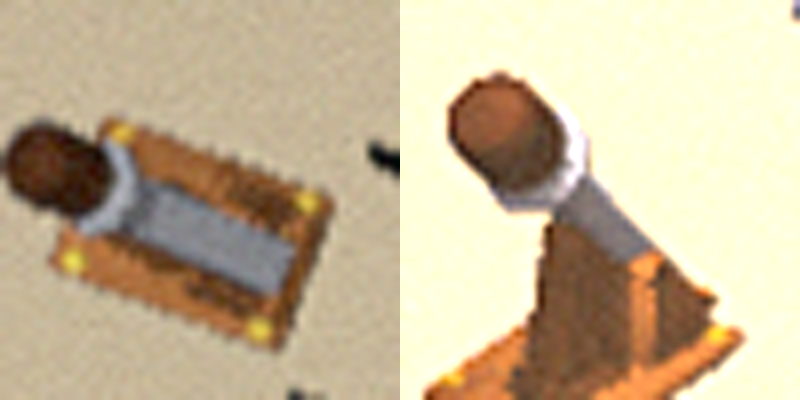

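Emit:
{"method": "play_rows", "body": {
  "targets": [
    {"claw":0,"linear":[-0.8,0.4,0],"rotation":[0,0,0]},
    {"claw":0,"linear":[-0.8,0.8,0],"rotation":[0,0,-0.07]},
    {"claw":0,"linear":[-0.8,0.8,0],"rotation":[0,0,-0.07]},
    {"claw":0,"linear":[-0.8,0.4,0],"rotation":[0,0,-0.07]},
    {"claw":0,"linear":[0,0,0],"rotation":[0,0,-0.07]},
    {"claw":0,"linear":[0,0,0],"rotation":[0,0,-0.07]},
    {"claw":0,"linear":[0,0,0],"rotation":[0,0,-0.07]},
    {"claw":0,"linear":[0,0,0],"rotation":[0,0,-0.07]},
    {"claw":0,"linear":[0,0,0],"rotation":[0,0,-0.07]}
  ]
}}

```text
time: 13.47
position: [0.4839, -0.1433, 0.2613]
tool_rot: [0.119, 1.594, -0.484]
ft_force: [-0.5, 0.4, 0.0]
grip_width: 1.002
```

```bash
python3 -c "
from plan import *
p,M=knob(.26);plan(p,M);plan(p,T(-e,u-Z));
P=tri('top',(265+60.5/8-.5,195+168.5/8-.5),'side',(275+107.5/8-.5,195+135.5/8-.5));K=knob(.134)[0];d=P-K;print(P,K,'e,n,l',d@e,d@n,d@l)"
```

```text
t 13.47 pos [ 0.4839 -0.1433  0.2613] F [-0.5  0.4  0. ] g 87.2 q [ 0.73  0.07 -0.68  1.7   0.27  1.47 -0.38]
shift units (cur tool axes) [0.196 8.735 0.012]
turn units [-0.9751  0.2692 -0.2798] rows>= 13.370730644827988
shift units (target axes) [-4.398 -0.071  7.549]
t 13.47 pos [ 0.4839 -0.1433  0.2613] F [-0.5  0.4  0. ] g 87.2 q [ 0.73  0.07 -0.68  1.7   0.27  1.47 -0.38]
shift units (cur tool axes) [0.196 8.735 0.012]
turn units [-0.0027 -0.0068 -0.3502] rows>= 4.46156727641528
shift units (target axes) [-4.398  7.549  0.071]
[ 0.52829329 -0.03133142  0.11257069] [ 0.53033152 -0.03029755  0.11649997] e,n,l -0.003986832117019921 -0.0015700149808316635 -0.001517494263736323
```

Emit:
{"method": "play_rows", "body": {
  "targets": [
    {"claw":0,"linear":[0,0.5,0],"rotation":[0,0,0]},
    {"claw":0,"linear":[0,0.9,0],"rotation":[0,0,0]},
    {"claw":0,"linear":[0,0.9,0],"rotation":[0,0,0]},
    {"claw":0,"linear":[0,0.9,0],"rotation":[0,0,0]},
    {"claw":0,"linear":[0,0.9,0],"rotation":[0,0,0]},
    {"claw":0,"linear":[0,0.9,0],"rotation":[0,0,0]},
    {"claw":0,"linear":[0,0.9,0],"rotation":[0,0,0]},
    {"claw":0,"linear":[0,0.9,0],"rotation":[0,0,0]},
    {"claw":0,"linear":[0,0.9,0],"rotation":[0,0,0]},
    {"claw":0,"linear":[0,0.9,0],"rotation":[0,0,0]}
  ]
}}

```text
time: 14.3
position: [0.5585, 0.0708, 0.2018]
tool_rot: [0.099, 1.602, -0.473]
ft_force: [0.7, 0.6, -0.3]
grip_width: 0.997
```

Emit:
{"method": "play_rows", "body": {
  "targets": [
    {"claw":0,"linear":[0,0,0],"rotation":[-0.0696,0.019,-0.02]},
    {"claw":0,"linear":[0,0,0],"rotation":[-0.0696,0.019,-0.02]},
    {"claw":0,"linear":[0,0,0],"rotation":[-0.0696,0.019,-0.02]},
    {"claw":0,"linear":[0,0,0],"rotation":[-0.0696,0.019,-0.02]},
    {"claw":0,"linear":[0,0,0],"rotation":[-0.0696,0.019,-0.02]},
    {"claw":0,"linear":[0,0,0],"rotation":[-0.0696,0.019,-0.02]},
    {"claw":0,"linear":[0,0,0],"rotation":[-0.0696,0.019,-0.02]},
    {"claw":0,"linear":[0,0,0],"rotation":[-0.0696,0.019,-0.02]},
    {"claw":0,"linear":[0,0,0],"rotation":[-0.0696,0.019,-0.02]},
    {"claw":0,"linear":[0,0,0],"rotation":[-0.0696,0.019,-0.02]}
  ]
}}

```text
time: 15.13
position: [0.5541, 0.082, 0.1926]
tool_rot: [-1.011, 1.989, 0.306]
ft_force: [0.6, 0.4, -0.2]
grip_width: 1.0
```

```bash
python3 -c "
from plan import *
p,M=knob(.22);plan(p,M)"
```

```text
t 15.13 pos [0.5541 0.082  0.1926] F [ 0.6  0.4 -0.2] g 87.0 q [ 0.13  0.7  -0.89  1.35  0.74  1.98  0.07]
shift units (cur tool axes) [ 1.702 -1.289 -0.883]
turn units [-0.222   0.0675 -0.0656] rows>= 3.071281682845735
shift units (target axes) [ 1.913 -0.76  -1.05 ]
```

Emit:
{"method": "play_rows", "body": {
  "targets": [
    {"claw":0,"linear":[-0.3,0,-0.5],"rotation":[-0.055,0.017,-0.016]},
    {"claw":0,"linear":[0,0,-0.5],"rotation":[-0.055,0.017,-0.016]}
  ]
}}

```text
time: 15.3
position: [0.5416, 0.0741, 0.2095]
tool_rot: [-1.201, 2.012, 0.452]
ft_force: [0.6, 0.4, 0.6]
grip_width: 1.003
```

```bash
python3 -c "
from plan import *
p,M=knob(.22);plan(p,M)"
```

```text
t 15.3 pos [0.5416 0.0741 0.2095] F [0.6 0.4 0.6] g 87.2 q [ 0.11  0.68 -0.88  1.38  0.77  2.02  0.26]
shift units (cur tool axes) [ 1.981 -1.249 -0.148]
turn units [-0.0997  0.0312 -0.0339] rows>= 1.3993980584509649
shift units (target axes) [ 2.054 -1.111 -0.234]
```

Emit:
{"method": "play_rows", "body": {
  "targets": [
    {"claw":0,"linear":[0,-0.6,0],"rotation":[-0.05,0.016,-0.017]},
    {"claw":0,"linear":[0,-0.6,0],"rotation":[-0.05,0.016,-0.017]},
    {"claw":0,"linear":[0,0,0],"rotation":[0,0,0]}
  ]
}}

```text
time: 15.55
position: [0.5663, 0.0628, 0.2093]
tool_rot: [-1.389, 2.01, 0.585]
ft_force: [-0.3, 0.5, 0.4]
grip_width: 1.003
```

```bash
python3 -c "
from plan import *
p,M=knob(.22);plan(p,M)"
```

```text
t 15.55 pos [0.5663 0.0628 0.2093] F [-0.3  0.5  0.4] g 87.2 q [ 0.05  0.7  -0.82  1.35  0.84  2.03  0.48]
shift units (cur tool axes) [ 2.009 -0.012 -0.187]
turn units [ 0.0135 -0.0033  0.0031] rows>= 0.18200539039543753
shift units (target axes) [ 2.007 -0.026 -0.197]
```

Emit:
{"method": "play_rows", "body": {
  "targets": [
    {"claw":0,"linear":[0.5,0,-0.19],"rotation":[0.013,-0.003,0.003]},
    {"claw":0,"linear":[0.7,0,0],"rotation":[0,0,0]},
    {"claw":0,"linear":[0.5,0,0],"rotation":[0,0,0]},
    {"claw":0,"linear":[0.2,0,0],"rotation":[0,0,0]}
  ]
}}

```text
time: 15.88
position: [0.5502, 0.0323, 0.1757]
tool_rot: [-1.364, 2.008, 0.568]
ft_force: [-1.2, 0.5, -1.2]
grip_width: 0.999
```

```bash
python3 -c "
from plan import *
p,M=knob(.118);plan(p,M)"
```

```text
t 15.88 pos [0.5502 0.0323 0.1757] F [-1.2  0.5 -1.2] g 86.9 q [ 0.12  0.68 -0.82  1.45  0.83  1.94  0.44]
shift units (cur tool axes) [ 4.168 -0.185 -0.198]
turn units [-0.0012  0.0031 -0.0007] rows>= 0.04294518358776822
shift units (target axes) [ 4.169 -0.179 -0.179]
```

Emit:
{"method": "play_rows", "body": {
  "targets": [
    {"claw":0,"linear":[0.3,-0.18,-0.2],"rotation":[0,0.003,0]},
    {"claw":0,"linear":[0.6,0,0],"rotation":[0,0,0]},
    {"claw":0,"linear":[0.7,0,0],"rotation":[0,0,0]},
    {"claw":0,"linear":[0.4,0,0],"rotation":[0,0,0]},
    {"claw":0,"linear":[0,0,0],"rotation":[0,0,0]}
  ]
}}

```text
time: 16.3
position: [0.5385, -0.007, 0.142]
tool_rot: [-1.362, 2.012, 0.563]
ft_force: [0.5, -0.0, -0.6]
grip_width: 1.001
```

```bash
python3 -c "
from plan import *
p,M=knob(.118);plan(p,M)"
```

```text
t 16.3 pos [ 0.5385 -0.007   0.142 ] F [ 0.5 -0.  -0.6] g 87.1 q [ 0.19  0.67 -0.81  1.55  0.85  1.86  0.44]
shift units (cur tool axes) [ 2.058 -0.043  0.019]
turn units [-0.0037  0.001  -0.0021] rows>= 0.05568352297879283
shift units (target axes) [ 2.058 -0.036  0.022]
```

Emit:
{"method": "play_rows", "body": {
  "targets": [
    {"claw":0,"linear":[0.4,-0.05,0],"rotation":[0,0,0]},
    {"claw":0,"linear":[0.6,0,-0.03],"rotation":[0,0,0]},
    {"claw":0,"linear":[0.5,0,0],"rotation":[0,0,0]},
    {"claw":0,"linear":[0.3,0,0],"rotation":[0,0,0]},
    {"claw":0,"linear":[0.15,0,0],"rotation":[0,0,0]},
    {"claw":0,"linear":[0,0,0],"rotation":[0,0,0]}
  ]
}}

```text
time: 16.8
position: [0.5274, -0.0405, 0.1068]
tool_rot: [-1.36, 2.008, 0.562]
ft_force: [0.2, 0.0, -0.6]
grip_width: 1.001
```

```bash
python3 -c "
from plan import *
p,M=knob(.118);plan(p,M)"
```

```text
t 16.8 pos [ 0.5274 -0.0405  0.1068] F [ 0.2  0.  -0.6] g 87.0 q [ 0.24  0.66 -0.8   1.63  0.87  1.78  0.43]
shift units (cur tool axes) [0.066 0.041 0.024]
turn units [-0.005   0.0032 -0.001 ] rows>= 0.07646460410810119
shift units (target axes) [0.066 0.041 0.025]
```

Emit:
{"method": "play_rows", "body": {
  "newtons": 8,
  "targets": [
    {"claw":1,"linear":[0.05,0.04,0.02],"rotation":[-0.005,0.003,0]},
    {"claw":1,"linear":[0.01,0,0],"rotation":[0,0,0]},
    {"claw":1,"linear":[0.01,0,0],"rotation":[0,0,0]},
    {"claw":1,"linear":[0.01,0,0],"rotation":[0,0,0]},
    {"claw":1,"linear":[0.01,0,0],"rotation":[0,0,0]},
    {"claw":1,"linear":[0.01,0,0],"rotation":[0,0,0]},
    {"claw":1,"linear":[0.01,0,0],"rotation":[0,0,0]}
  ]
}}

```text
time: 17.38
position: [0.5272, -0.0392, 0.1055]
tool_rot: [-1.37, 2.007, 0.569]
ft_force: [0.2, -1.3, -1.2]
grip_width: 0.556
```

```bash
cat > sk.py <<'E'
from plan import *
p,M=knob(.118);plan(p,M);print('Ftool',(M.T@get_state()['ft_force']).round(1))
E
python3 sk.py
```

```text
t 17.38 pos [ 0.5272 -0.0392  0.1055] F [ 0.2 -1.3 -1.2] g 48.3 q [ 0.24  0.67 -0.8   1.63  0.87  1.78  0.43]
shift units (cur tool axes) [ 0.063  0.012 -0.045]
turn units [0.0007 0.0018 0.001 ] rows>= 0.027450458104951017
shift units (target axes) [ 0.063  0.012 -0.045]
Ftool [ 1.7 -0.6  0.1]
```

Emit:
{"method": "play_rows", "body": {
  "newtons": 8,
  "targets": [
    {"claw":1,"linear":[0.04,0,-0.04],"rotation":[0,0,0]},
    {"claw":1,"linear":[0.01,0,0],"rotation":[0,0,0]},
    {"claw":1,"linear":[0.01,0,0],"rotation":[0,0,0]},
    {"claw":1,"linear":[0.01,0,0],"rotation":[0,0,0]}
  ]
}}

```text
time: 17.72
position: [0.5267, -0.0407, 0.1056]
tool_rot: [-1.37, 2.006, 0.569]
ft_force: [0.2, 1.8, 1.2]
grip_width: 0.385
```

```bash
python3 sk.py
```

```text
t 17.72 pos [ 0.5267 -0.0407  0.1056] F [0.2 1.8 1.2] g 33.5 q [ 0.24  0.66 -0.8   1.64  0.87  1.78  0.43]
shift units (cur tool axes) [0.019 0.017 0.002]
turn units [0.0006 0.0019 0.0016] rows>= 0.03319883013316332
shift units (target axes) [0.019 0.017 0.002]
Ftool [-2.1  0.5  0.4]
```

Emit:
{"method": "play_rows", "body": {
  "newtons": 45,
  "targets": [
    {"claw":1,"linear":[0.01,0,0],"rotation":[0,0,0]},
    {"claw":1,"linear":[0.01,0,0],"rotation":[0,0,0]},
    {"claw":1,"linear":[0.01,0,0],"rotation":[0,0,0]},
    {"claw":1,"linear":[-0.03,0,-0.03],"rotation":[0,0,0]},
    {"claw":1,"linear":[-0.08,0,-0.06],"rotation":[0,0,0]},
    {"claw":1,"linear":[-0.15,0,-0.1],"rotation":[0,0,0]}
  ]
}}

```text
time: 18.22
position: [0.5263, -0.0396, 0.1109]
tool_rot: [-1.369, 2.006, 0.574]
ft_force: [-0.1, -0.7, -3.4]
grip_width: 0.368
```

```bash
python3 sk.py
```

```text
t 18.22 pos [ 0.5263 -0.0396  0.1109] F [-0.1 -0.7 -3.4] g 32.0 q [ 0.24  0.66 -0.8   1.63  0.86  1.78  0.44]
shift units (cur tool axes) [ 0.197 -0.013  0.128]
turn units [0.0021 0.0035 0.0004] rows>= 0.05285484320773748
shift units (target axes) [ 0.196 -0.013  0.129]
Ftool [ 2.9 -0.2  2. ]
```

Emit:
{"method": "play_rows", "body": {
  "targets": [
    {"claw":1,"linear":[-0.3,0,-0.2],"rotation":[0,0,0]},
    {"claw":1,"linear":[-0.5,0,-0.4],"rotation":[0,0,0]},
    {"claw":1,"linear":[-0.6,0,-0.5],"rotation":[0,0,0]},
    {"claw":1,"linear":[-0.6,0,-0.6],"rotation":[0,0,0]},
    {"claw":1,"linear":[-0.6,0,-0.6],"rotation":[0,0,0]},
    {"claw":1,"linear":[-0.6,0,-0.6],"rotation":[0,0,0]},
    {"claw":1,"linear":[-0.6,0,-0.6],"rotation":[0,0,0]},
    {"claw":1,"linear":[-0.4,0,-0.4],"rotation":[0,0,0]}
  ]
}}

```text
time: 18.88
position: [0.5271, -0.0333, 0.2672]
tool_rot: [-1.368, 2.004, 0.58]
ft_force: [0.6, 0.1, -2.9]
grip_width: 0.372
```

```bash
python3 -c "
from plan import *
plan((.554,.263,.30),T(-Z,yaw(92.5)))"
```

```text
t 18.88 pos [ 0.5271 -0.0333  0.2672] F [ 0.6  0.1 -2.9] g 32.4 q [ 0.26  0.5  -0.85  1.49  0.81  1.98  0.62]
shift units (cur tool axes) [-8.937  3.3    7.249]
turn units [ 0.6985 -0.4391  0.2822] rows>= 11.10818206366707
shift units (target axes) [-1.312 11.793  1.59 ]
```

Emit:
{"method": "play_rows", "body": {
  "targets": [
    {"claw":1,"linear":[-0.3,0,0],"rotation":[0.058,-0.037,0.0235]},
    {"claw":1,"linear":[-0.3,0,0],"rotation":[0.058,-0.037,0.0235]},
    {"claw":1,"linear":[-0.3,0,0],"rotation":[0.058,-0.037,0.0235]},
    {"claw":1,"linear":[-0.3,0,0],"rotation":[0.058,-0.037,0.0235]},
    {"claw":1,"linear":[-0.2,0,0],"rotation":[0.058,-0.037,0.0235]},
    {"claw":1,"linear":[0,0,0],"rotation":[0.058,-0.037,0.0235]},
    {"claw":1,"linear":[0,0,0],"rotation":[0.058,-0.037,0.0235]},
    {"claw":1,"linear":[0,0,0],"rotation":[0.058,-0.037,0.0235]},
    {"claw":1,"linear":[0,0,0],"rotation":[0.058,-0.037,0.0235]},
    {"claw":1,"linear":[0,0,0],"rotation":[0.058,-0.037,0.0235]}
  ]
}}

```text
time: 19.72
position: [0.5361, -0.0052, 0.3138]
tool_rot: [-0.207, 1.64, 0.116]
ft_force: [0.4, -1.0, -3.8]
grip_width: 0.374
```

```bash
python3 -c "
from plan import *
plan((.554,.263,.30),T(-Z,yaw(92.5)))"
```

```text
t 19.72 pos [ 0.5361 -0.0052  0.3138] F [ 0.4 -1.  -3.8] g 32.6 q [ 0.62  0.17 -0.8   1.51  0.17  1.6   0.03]
shift units (cur tool axes) [-0.197 10.371  2.887]
turn units [ 0.1019 -0.0492  0.0357] rows>= 1.5115376223712302
shift units (target axes) [ 0.553 10.688  1.183]
```

Emit:
{"method": "play_rows", "body": {
  "targets": [
    {"claw":1,"linear":[0,0,0],"rotation":[0.051,-0.025,0.018]},
    {"claw":1,"linear":[0,0,0],"rotation":[0.051,-0.025,0.018]},
    {"claw":1,"linear":[0,0.5,0.1],"rotation":[0,0,0]},
    {"claw":1,"linear":[0,0.9,0.1],"rotation":[0,0,0]},
    {"claw":1,"linear":[0,0.9,0.1],"rotation":[0,0,0]},
    {"claw":1,"linear":[0,0.9,0.1],"rotation":[0,0,0]},
    {"claw":1,"linear":[0,0.9,0.1],"rotation":[0,0,0]},
    {"claw":1,"linear":[0,0.9,0.1],"rotation":[0,0,0]},
    {"claw":1,"linear":[0,0.9,0.1],"rotation":[0,0,0]},
    {"claw":1,"linear":[0,0.9,0.1],"rotation":[0,0,0]}
  ]
}}

```text
time: 20.55
position: [0.5408, 0.1556, 0.3234]
tool_rot: [-0.038, 1.569, -0.009]
ft_force: [-0.4, 0.5, -4.0]
grip_width: 0.375
```

```bash
python3 -c "
from plan import *
plan((.554,.263,.30),T(-Z,yaw(92.5)))"
```

```text
t 20.55 pos [0.5408 0.1556 0.3234] F [-0.4  0.5 -4. ] g 32.7 q [ 0.43  0.19 -0.89  1.48  0.18  1.55 -0.44]
shift units (cur tool axes) [0.809 4.313 0.602]
turn units [-0.0163  0.0009  0.0191] rows>= 0.3205748275404947
shift units (target axes) [0.937 4.27  0.713]
```

Emit:
{"method": "play_rows", "body": {
  "targets": [
    {"claw":1,"linear":[0,0.8,0.15],"rotation":[-0.016,0,0.019]},
    {"claw":1,"linear":[0,0.9,0.15],"rotation":[0,0,0]},
    {"claw":1,"linear":[0.2,0.9,0.15],"rotation":[0,0,0]},
    {"claw":1,"linear":[0.3,0.8,0.15],"rotation":[0,0,0]},
    {"claw":1,"linear":[0.3,0.5,0.1],"rotation":[0,0,0]},
    {"claw":1,"linear":[0,0.2,0],"rotation":[0,0,0]},
    {"claw":1,"linear":[0,0,0],"rotation":[0,0,0]}
  ]
}}

```text
time: 21.13
position: [0.549, 0.268, 0.3071]
tool_rot: [-0.051, 1.572, 0.051]
ft_force: [0.3, -0.2, -3.7]
grip_width: 0.375
```

```bash
python3 -c "
from plan import *
plan((.554,.263,.30),T(-Z,yaw(92.5)))"
```

```text
t 21.13 pos [0.549  0.268  0.3071] F [ 0.3 -0.2 -3.7] g 32.7 q [ 0.22  0.33 -0.93  1.39  0.27  1.55 -0.62]
shift units (cur tool axes) [ 0.286 -0.213  0.189]
turn units [ 0.0135 -0.0008  0.0002] rows>= 0.1720792423519118
shift units (target axes) [ 0.286 -0.21   0.193]
```

Emit:
{"method": "play_rows", "body": {
  "targets": [
    {"claw":1,"linear":[0.2,-0.2,0.19],"rotation":[0.013,0,0]},
    {"claw":1,"linear":[0.5,0,0],"rotation":[0,0,0]},
    {"claw":1,"linear":[0.5,0,0],"rotation":[0,0,0]},
    {"claw":1,"linear":[0.4,0,0],"rotation":[0,0,0]},
    {"claw":1,"linear":[0.1,0,0],"rotation":[0,0,0]},
    {"claw":1,"linear":[0.02,0,0],"rotation":[0,0,0]}
  ]
}}

```text
time: 21.63
position: [0.5559, 0.2556, 0.2607]
tool_rot: [-0.033, 1.571, 0.024]
ft_force: [-0.2, -0.1, -3.2]
grip_width: 0.373
```

```bash
python3 -c "
from plan import *
plan((.554,.263,.262),T(-Z,yaw(92.5)))
s=get_state();np.savez('w3.npz',p=s['position'],r=s['tool_rot'])
w=get_image('wrist');s=get_image('side')
f=s[225:285,220:280];cv2.imwrite('pics/side3.png',s);cv2.imwrite('pics/w3.png',w)
im=np.zeros((600,800,3),np.uint8);im[:480,:400]=cv2.resize(np.clip(s[195:291,205:285]*1.5,0,255).astype(np.uint8),(400,480),interpolation=cv2.INTER_CUBIC)
im[:480,400:]=cv2.resize(np.clip(w[80:320,180:380]*1.5,0,255).astype(np.uint8),(400,480),interpolation=cv2.INTER_CUBIC)
cv2.imwrite('pics/f.png',im)
print(proj('side',[[.554,.263,.132]]))"
```

```text
t 21.63 pos [0.5559 0.2556 0.2607] F [-0.2 -0.1 -3.2] g 32.5 q [ 0.24  0.35 -0.91  1.47  0.28  1.46 -0.64]
shift units (cur tool axes) [-0.053  0.299 -0.063]
turn units [-0.0048 -0.0006  0.0035] rows>= 0.07636345884972925
shift units (target axes) [-0.051  0.299 -0.061]
[[242.34129    260.34537671]]
```

View pics/f.png

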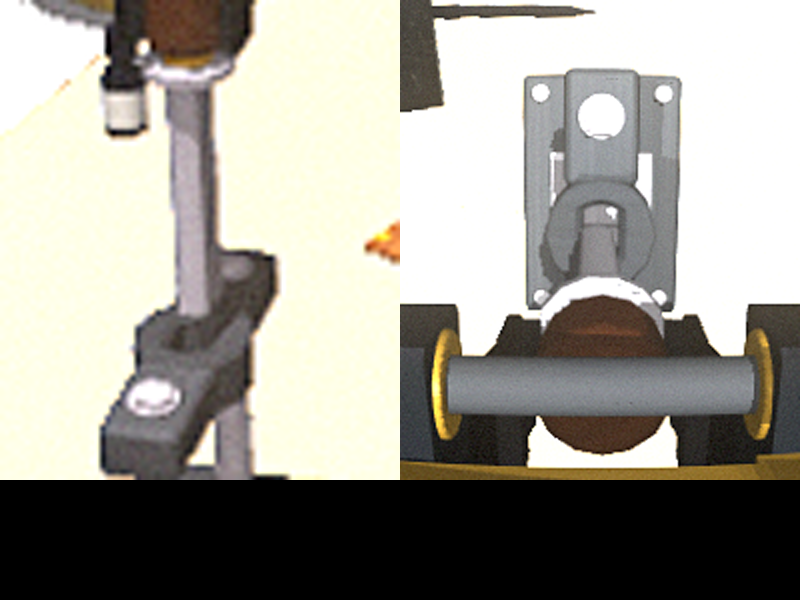

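```bash
python3 -c "
from plan import *
f='w3.npz';print(wr((280.5,200),.132,f),wr((281,137.5),.138,f)-54e-3*yaw(92.5))
plan((.555,.263,.25),T(-Z,yaw(92.5)))"
```

```text
[0.55511084 0.25912794 0.132     ] [0.55588464 0.26175546 0.138     ]
t 21.73 pos [0.556  0.2559 0.2614] F [-0.2 -0.2 -3.7] g 32.3 q [ 0.24  0.35 -0.91  1.47  0.28  1.46 -0.64]
shift units (cur tool axes) [ 0.457  0.286 -0.029]
turn units [-0.0047 -0.0003  0.0033] rows>= 0.07292962304039087
shift units (target axes) [ 0.458  0.284 -0.027]
```

Emit:
{"method": "play_rows", "body": {
  "targets": [
    {"claw":1,"linear":[0,0.26,-0.03],"rotation":[-0.005,0,0.003]},
    {"claw":1,"linear":[0.1,0,0],"rotation":[0,0,0]},
    {"claw":1,"linear":[0.2,0,0],"rotation":[0,0,0]},
    {"claw":1,"linear":[0.1,0,0],"rotation":[0,0,0]}
  ]
}}

```text
time: 22.07
position: [0.5557, 0.2645, 0.2531]
tool_rot: [-0.034, 1.567, 0.038]
ft_force: [-0.2, -0.2, -3.8]
grip_width: 0.375
```

```bash
cat > sp.py <<'E'
from plan import *
plan((.555,.2625,.1445),T(-Z,yaw(92.5)))
E
python3 sp.py
```

```text
t 22.07 pos [0.5557 0.2645 0.2531] F [-0.2 -0.2 -3.8] g 32.6 q [ 0.23  0.36 -0.92  1.48  0.28  1.44 -0.64]
shift units (cur tool axes) [ 4.342 -0.088 -0.044]
turn units [ 0.0013  0.002  -0.0015] rows>= 0.03550422569850186
shift units (target axes) [ 4.342 -0.078 -0.03 ]
```

Emit:
{"method": "play_rows", "body": {
  "targets": [
    {"claw":1,"linear":[0.1,-0.07,-0.02],"rotation":[0,0,0]},
    {"claw":1,"linear":[0.15,0,0],"rotation":[0,0,0]},
    {"claw":1,"linear":[0.15,0,0],"rotation":[0,0,0]},
    {"claw":1,"linear":[0.1,0,0],"rotation":[0,0,0]}
  ]
}}

```text
time: 22.4
position: [0.5559, 0.2621, 0.2398]
tool_rot: [-0.035, 1.565, 0.037]
ft_force: [1.7, 0.0, -2.7]
grip_width: 0.373
```

```bash
python3 sp.py
```

```text
t 22.4 pos [0.5559 0.2621 0.2398] F [ 1.7  0.  -2.7] g 32.4 q [ 0.23  0.36 -0.91  1.5   0.29  1.42 -0.65]
shift units (cur tool axes) [ 3.813  0.014 -0.055]
turn units [ 0.0013  0.0032 -0.0005] rows>= 0.04517214182927621
shift units (target axes) [ 3.813  0.018 -0.036]
```

Emit:
{"method": "play_rows", "body": {
  "targets": [
    {"claw":1,"linear":[0.15,0,0.03],"rotation":[0,0.003,0]},
    {"claw":1,"linear":[0.2,0,0],"rotation":[0,0,0]},
    {"claw":1,"linear":[0.2,0,0],"rotation":[0,0,0]},
    {"claw":1,"linear":[0.2,0,0],"rotation":[0,0,0]}
  ]
}}

```text
time: 22.73
position: [0.5569, 0.2619, 0.2193]
tool_rot: [-0.035, 1.571, 0.036]
ft_force: [0.3, -0.1, -2.8]
grip_width: 0.371
```

```bash
python3 sp.py
```

```text
t 22.73 pos [0.5569 0.2619 0.2193] F [ 0.3 -0.1 -2.8] g 32.2 q [ 0.23  0.38 -0.91  1.52  0.3   1.39 -0.65]
shift units (cur tool axes) [ 2.992  0.023 -0.076]
turn units [ 0.0009 -0.0001 -0.0007] rows>= 0.01406684415004898
shift units (target axes) [ 2.992  0.026 -0.076]
```

Emit:
{"method": "play_rows", "body": {
  "targets": [
    {"claw":1,"linear":[0.25,0,0],"rotation":[0,0,0]},
    {"claw":1,"linear":[0.3,0,0],"rotation":[0,0,0]},
    {"claw":1,"linear":[0.3,0,0],"rotation":[0,0,0]},
    {"claw":1,"linear":[0.3,0,0],"rotation":[0,0,0]}
  ]
}}

```text
time: 23.07
position: [0.5565, 0.2619, 0.1874]
tool_rot: [-0.035, 1.572, 0.036]
ft_force: [-0.4, -0.6, -3.2]
grip_width: 0.371
```

```bash
python3 sp.py
```

```text
t 23.07 pos [0.5565 0.2619 0.1874] F [-0.4 -0.6 -3.2] g 32.3 q [ 0.22  0.4  -0.9   1.57  0.32  1.33 -0.67]
shift units (cur tool axes) [ 1.717  0.024 -0.058]
turn units [ 0.0009 -0.0007 -0.0006] rows>= 0.016542579426023166
shift units (target axes) [ 1.717  0.025 -0.06 ]
```

Emit:
{"method": "play_rows", "body": {
  "targets": [
    {"claw":1,"linear":[0.3,0,0],"rotation":[0,0,0]},
    {"claw":1,"linear":[0.3,0,0],"rotation":[0,0,0]},
    {"claw":1,"linear":[0.3,0,0],"rotation":[0,0,0]},
    {"claw":1,"linear":[0.25,0,0],"rotation":[0,0,0]},
    {"claw":1,"linear":[0.15,0,0],"rotation":[0,0,0]}
  ]
}}

```text
time: 23.48
position: [0.5555, 0.2617, 0.1495]
tool_rot: [-0.035, 1.574, 0.036]
ft_force: [-0.3, -0.5, -3.2]
grip_width: 0.372
```

```bash
python3 sp.py
```

```text
t 23.48 pos [0.5555 0.2617 0.1495] F [-0.3 -0.5 -3.2] g 32.3 q [ 0.21  0.43 -0.88  1.61  0.34  1.27 -0.68]
shift units (cur tool axes) [ 0.199  0.033 -0.018]
turn units [ 0.0011 -0.0022 -0.0005] rows>= 0.032276910281463476
shift units (target axes) [ 0.199  0.033 -0.019]
```

Emit:
{"method": "play_rows", "body": {
  "targets": [
    {"claw":1,"linear":[0.1,0,0],"rotation":[0,-0.002,0]},
    {"claw":1,"linear":[0.08,0,0],"rotation":[0,0,0]},
    {"claw":1,"linear":[0.06,0,0],"rotation":[0,0,0]},
    {"claw":1,"linear":[0.05,0,0],"rotation":[0,0,0]}
  ]
}}

```text
time: 23.82
position: [0.5555, 0.262, 0.1455]
tool_rot: [-0.036, 1.57, 0.035]
ft_force: [-2.7, -2.0, 2.0]
grip_width: 0.375
```

```bash
python3 sp.py
```

```text
t 23.82 pos [0.5555 0.262  0.1455] F [-2.7 -2.   2. ] g 32.6 q [ 0.21  0.43 -0.88  1.62  0.34  1.26 -0.69]
shift units (cur tool axes) [ 0.042  0.019 -0.017]
turn units [0.0011 0.0006 0.0006] rows>= 0.017359925488772174
shift units (target axes) [ 0.042  0.019 -0.017]
```

Emit:
{"method": "play_rows", "body": {
  "targets": [
    {"claw":1,"linear":[0.06,0,0],"rotation":[0,0,0]},
    {"claw":1,"linear":[0.06,0,0],"rotation":[0,0,0]},
    {"claw":1,"linear":[0.05,0,0],"rotation":[0,0,0]}
  ]
}}

```text
time: 24.07
position: [0.5554, 0.2621, 0.1455]
tool_rot: [-0.038, 1.568, 0.033]
ft_force: [-3.8, -3.3, 4.0]
grip_width: 0.374
```

```bash
python3 sp.py
```

```text
t 24.07 pos [0.5554 0.2621 0.1455] F [-3.8 -3.3  4. ] g 32.6 q [ 0.21  0.43 -0.88  1.62  0.35  1.26 -0.69]
shift units (cur tool axes) [ 0.038  0.018 -0.017]
turn units [0.001  0.0018 0.002 ] rows>= 0.03629265348663559
shift units (target axes) [ 0.038  0.018 -0.017]
```

Emit:
{"method": "play_rows", "body": {
  "targets": [
    {"claw":0,"linear":[0,0,0],"rotation":[0,0,0]},
    {"claw":0,"linear":[0,0,0],"rotation":[0,0,0]},
    {"claw":0,"linear":[0,0,0],"rotation":[0,0,0]},
    {"claw":0,"linear":[0,0,0],"rotation":[0,0,0]},
    {"claw":0,"linear":[0,0,0],"rotation":[0,0,0]},
    {"claw":0,"linear":[0,0,0],"rotation":[0,0,0]},
    {"claw":0,"linear":[0,0,0],"rotation":[0,0,0]},
    {"claw":0,"linear":[0,0,0],"rotation":[0,0,0]}
  ]
}}

```text
time: 24.73
position: [0.558, 0.2647, 0.147]
tool_rot: [-0.034, 1.561, 0.038]
ft_force: [0.1, -0.3, 0.2]
grip_width: 0.893
```

```bash
python3 sp.py
```

```text
t 24.73 pos [0.558  0.2647 0.147 ] F [ 0.1 -0.3  0.2] g 77.7 q [ 0.21  0.43 -0.88  1.62  0.35  1.25 -0.69]
shift units (cur tool axes) [ 0.099 -0.083 -0.123]
turn units [ 0.0013  0.0062 -0.0013] rows>= 0.0822625661959898
shift units (target axes) [ 0.1   -0.083 -0.122]
```

Now retreat straight up and check with image code (the viewer budget is used up).

Emit:
{"method": "play_rows", "body": {
  "targets": [
    {"claw":0,"linear":[-0.2,0,-0.1],"rotation":[0,0,0]},
    {"claw":0,"linear":[-0.5,0,0],"rotation":[0,0,0]},
    {"claw":0,"linear":[-0.7,0,0],"rotation":[0,0,0]},
    {"claw":0,"linear":[-0.8,0,0],"rotation":[0,0,0]},
    {"claw":0,"linear":[-0.8,0,0],"rotation":[0,0,0]},
    {"claw":0,"linear":[-0.8,0,0],"rotation":[0,0,0]},
    {"claw":0,"linear":[-0.8,0,0],"rotation":[0,0,0]},
    {"claw":0,"linear":[-0.8,0,0],"rotation":[0,0,0]},
    {"claw":0,"linear":[0,0,0],"rotation":[0,0,0]}
  ]
}}

```text
time: 25.48
position: [0.5523, 0.2649, 0.2947]
tool_rot: [-0.035, 1.56, 0.04]
ft_force: [0.3, -0.6, 0.0]
grip_width: 1.001
```

```bash
python3 - <<'E'
from plan import *
plan()
s=get_image('side');a=cv2.imread('pics/side0.png');cv2.imwrite('pics/side9.png',s)
h=np.array([.555,.2625,.132])
for z in(0,.006,.011,.020,.047):print(z,proj('side',h+[0,0,z])[0].round(1))
# new-pixel silhouette versus first picture, near the hub
d=(np.abs(s.astype(int)-a).sum(2)>40)
for y in range(215,266,3):
    x=np.where(d[y,215:275])[0]+215;print(y,(x.min(),x.max(),len(x)) if len(x) else None,s[y,242].tolist())
# bystander areas: mortar, bottle, weight
for n,(x,y) in dict(mortar=(192,254),bottle=(230,211),weight=(316,288)).items():print(n,np.abs(s[y-14:y+14,x-10:x+10].astype(int)-a[y-14:y+14,x-10:x+10]).mean())
E
```

```text
t 25.48 pos [0.5523 0.2649 0.2947] F [ 0.3 -0.6  0. ] g 87.1 q [ 0.23  0.33 -0.93  1.42  0.27  1.51 -0.63]
0 [242.  260.2]
0.006 [241.9 257.6]
0.011 [241.8 255.5]
0.02 [241.7 251.7]
0.047 [241.3 239.9]
215 (np.int64(215), np.int64(274), 11) [153, 190, 217]
218 (np.int64(216), np.int64(259), 6) [155, 194, 221]
221 (np.int64(217), np.int64(273), 13) [158, 194, 220]
224 (np.int64(215), np.int64(259), 13) [153, 193, 218]
227 (np.int64(218), np.int64(274), 16) [154, 197, 220]
230 (np.int64(217), np.int64(273), 11) [147, 185, 215]
233 (np.int64(218), np.int64(273), 17) [150, 187, 218]
236 (np.int64(221), np.int64(261), 9) [154, 189, 217]
239 (np.int64(219), np.int64(272), 18) [141, 175, 210]
242 (np.int64(219), np.int64(267), 24) [34, 56, 89]
245 (np.int64(218), np.int64(274), 31) [36, 57, 93]
248 (np.int64(218), np.int64(272), 31) [31, 47, 80]
251 (np.int64(220), np.int64(272), 34) [30, 45, 69]
254 (np.int64(215), np.int64(269), 23) [31, 44, 66]
257 (np.int64(217), np.int64(269), 24) [30, 42, 68]
260 (np.int64(221), np.int64(274), 28) [26, 64, 90]
263 (np.int64(217), np.int64(270), 26) [179, 170, 177]
mortar 7.535119047619047
bottle 8.963095238095239
weight 14.895238095238096
```

```bash
python3 - <<'E'
from plan import *
s=cv2.imread('pics/side9.png');a=cv2.imread('pics/side0.png')
for n,(x,y) in dict(mortar=(192,254),bottle=(230,211),weight=(316,288),rest=(298,237),press=(243,320)).items():
    t=a[y-16:y+16,x-14:x+14];r=cv2.matchTemplate(s[y-26:y+26,x-24:x+24],t,cv2.TM_CCOEFF_NORMED);_,v,_,m=cv2.minMaxLoc(r);print(n,round(v,3),m[0]-10,m[1]-10)
g=cv2.cvtColor(s,cv2.COLOR_BGR2GRAY)
for y in range(236,270):print(y,' '.join('%3d'%v for v in g[y,226:260]))
E
```

```text
mortar 0.997 0 0
bottle 0.998 0 0
weight 0.885 0 0
rest 0.997 0 0
press 0.939 0 0
236 194 194 195 194 196 191 196 194 199 192 195 193 194 194 195 196 193 192 196 193 196 194 197 194 194 195 194 192 194 191 194 193 198 193
237 197 197 195 194 198 197 196 196 197 194 196 195 195 194 199 193 198 199 199 196 196 198 195 192 195 198 195 192 197 195 194 191 194 194
238 197 194 193 194 195 193 194 197 196 194 191 201 200 202 201 204 201 202 205 204 201 197 196 194 193 198 194 192 190 197 194 195 194 196
239 195 196 190 195 194 198 199 195 193 198 198 204 207 177 181 180 182 182 175 177 180 187 203 197 195 191 196 200 197 190 197 196 194 193
240 197 193 194 191 196 193 193 194 193 199 199 184 159  56  36  30  38  37  31  42  80 126 191 205 196 196 195 194 194 193 193 196 195 191
241 198 194 195 198 197 192 195 195 199 197 163 101  33  51  55  51  58  59  54  59  50  54 102 183 207 201 192 191 193 192 194 192 195 197
242 193 196 196 195 195 194 196 193 204 188  59  44  55  55  59  61  63  61  60  63  58  55  42  89 195 202 198 195 194 196 196 199 191 196
243 195 198 196 193 193 195 195 198 20
[... 3041 characters left out ...]

265 193 194 196 196 193 139  42  67  74  63  71  93 111 103 110 111 114 111  96  99  95  95  71  70  69  77  65  55  27  97 212 195 196 196
266 197 195 194 196 204 191  25  60  72  69  71  65  67  67  76  87  85  80  60  76  74  69  69  66  67  64  56  40  26 103 211 198 195 193
267 194 195 192 198 201 188  32  57  66  68  72  61  69  72  67  70  68  68  72  68  73  72  69  59  53  50  47  38  32  93 210 199 194 192
268 195 194 198 194 203 191  48  64  69  71  73  66  68  81  74  78  78  71  77  64  68  61  60  47  53  49  46  43  29  98 215 196 194 197
269 198 196 197 199 205 161  68  70  71  82  78  63  68  81  84  71  65  68  67  72  67  56  49  51  51  47  43  43  25 102 215 199 197 193
```

```bash
python3 -c "
from bench import *
print(close_job())"
```

```text
the job is handed in; nothing more can be done
None
```

The smaller plunger is back in the press, its collar resting on the bridge, and the job is handed in at about 25.5 s of robot time.

**What I did**
- I picked the plunger up by the shaft and laid it in the groove of the rest farthest to the robot's left. I checked by touch that it had both cheeks beside it and its foot on the stop, then let go; a picture showed it parked correctly.
- I then took it end-on by the knob, turned it upright with its flats matching the guide hole, and lowered it. The push back while lowering was only about 2 N.
- I let go with the collar on the bridge and drew the gripper straight up.

**Last checks**
- **Seating:** contact came about 1 mm above the height I had worked out, and pressing lightly moved it no further. In the last side picture the knob stands upright with the collar level on the hub. I read this from pixel values, because the 12-picture limit was used up. The knob top was about 1 pixel from its expected row and the neck and collar were consistent with seated.
- **Bystanders:** template matching against the first picture showed no shift of the mortar, the bottle or the spot I took to be the brass weight. The match for the weight was weaker (0.885, against 0.997 or more for the other two). I put this down to the arm's shadow, but did not confirm it.
- **Robot:** the gripper was clear, with the wrist force near zero.

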